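Lift the bread box lid off its hinges and stand it in the plate rack

ROBOT

A 6-joint arm with a two-finger parallel gripper is mounted at the origin on a cart in front of the work surface, level with it; the furniture and walls round the work are solid. World frame = base frame: x ahead of the robot, y to its left, z up, the work surface at z = 0. Lengths are in mm, angles in degrees, forces in N, time in s.
With the tool pointing down it reaches from about 350 to 850 mm from the base axis. Payload 8.1 kg.
Tool frame: the origin (TCP) lies on the centre line of the jaws, within the pads' length; the fingertips stand 11 mm ahead of it and the grasp point (between the pads) lies 8 mm behind it; z points along the fingers, y is the direction in which the jaws open and shut (so a half turn about z gives the same grasp; the last joint's range is limited). The gripper opens to 85 mm and grips with 20 to 120 N. Pads are 22 mm wide; open, the fingers measure 114 mm over their backs; the gripper's body (76 mm by 85 mm) begins 54 mm behind the grasp point. The pads swing forward as they close: fully open they stand 13 mm farther back than shut.
Start: joints at [-4.893, 7.471, 85.268, -0, 87.261, -4.893], TCP at [600.004, 0.022, 242.292] pointing down, gripper open.
Joint ranges: [-169.43, 169.43], [-51.17, 129.36], [1.28, 143.12], [-76.62, 256.62], [0, 156.53], [-152.29, 152.29]. Speed limits (degrees/s): [136.94, 136.94, 159.86, 180, 180, 180].

INTERFACE

Orientations are given as [roll, pitch, yaw] about the fixed x, y, z axes, in that order (R = Rz(yaw) Ry(pitch) Rx(roll)).
In Python, from bench import telemetry, viewer, r gives the robot as it stands.
- The arm moves only by the shell command python3 -m inch 'ROWS' [FORCE]. ROWS is JSON, a list of rows, each a list of 3 entries, a list of its own where there are three numbers: the shift along the tool's x, y, z in cm, then the turn, a rotation vector about the tool's x, y, z in rad, then the opening, from 0 (shut) to 1 (fully open). A call has 1 to 20 rows; each row is the pose to reach, as a shift and turn from the pose commanded when the call began, along the tool's axes at that moment; what a row does not reach only later rows make up. A row lasts 1/10 s, in which the tool goes at most 50 mm and 8.59 degrees, less where a joint would pass 70% of its speed; a pose out of reach is approached as far as the arm can. A call with a gripper value outside its range is refused whole. The fingers move at their own pace and stop on an object; FORCE is the grip in N (left out, the last holds). Time passes only in rows, so rows that repeat a pose let the fingers close. It gives the time, the measured TCP pose, the force and the opening at its end, in the units of the state.
- telemetry.sense(): the state, without advancing time (a new reading comes with each control period).
- viewer.snapshot(name): name is "scene" or "side" or "wrist"; returns the picture (400x640x3 uint8, red, green, blue); there is no depth.
- viewer.camera_model(name): a dict with "fx", "fy", "cx", "cy" (pixels), "cam_to_world" (4x4, takes a point from camera to world coordinates); the wrist camera has in their place "mount" (4x4, takes a point from camera to tool coordinates, whose origin is the TCP and whose axes are the flange's). Camera axes: x right, y down, z forward; pixel columns grow to the right and rows downward; lengths in mm; the calibration is good to about 2 mm. The wrist camera is an equidistant fisheye: a pixel r from the principal point sees the ray r / f radians off the axis. A picture is of the moment at which its call begins: read the wrist's pose just before it. camera_model takes no time and is no camera call.
- r.hand_in(): hands the job in, once; it reports no verdict.
The state is a dict: "time": time; "joint_pos": joint angles; "qd": joint speeds; "joint_efforts": joint torques, N m; "tool_pos": TCP position; "tcp_rot": TCP orientation; "ft_force": force on the tool from outside, world axes, zero at the start; "wrist_torque": the same for the moment, N m; "finger_gap": finger opening in mm.
Only numpy, scipy, OpenCV 4.12 (cv2) and the standard library are available. Lean on these libraries where they do the work, as an engineer would, in place of code of your own. Each camera call takes 0.05 s, during which the arm holds its last target.

TASK

Swing the bread box's lid up about its hinges until it is near vertical, find by feel the angle at which it comes free of its pins, and draw it up off them without lifting, tipping or shoving the box. Then set the lid down gently in either slot of the plate rack, on its hinge end with the handle bar on top, and let go. Leave all the other things where they are.

Things in the scene. Friction and masses are not known exactly. Their poses are not given: they have to be found in the camera images.
- bread_box: Heavy loose pale wooden box, 130 (x) by 170 (y) by 75 high, 4.5 kg, closed by the lid at the start. Origin: centre of its underside. +x points to its back (hinge side); its front (-x) faces roughly the robot; z up. Brackets behind its back wall carry two short steel pins, the hinge. Pulling up on a held lid with more than about 15 N tips the box.
- box_hinge (a point): Middle of the hinge axis (along the box's y), 89 behind the box's centre, 81 above its underside; axes as the box. The pins are flat bars, 14 by 6. The lid comes off only within about 6 to 8 degrees of the way the flats are set: this release angle varies from 63 to 95 degrees of opening (90 = vertical, more = leaning away from the box), is not measured, and must be found by feel.
- lid_bar (a point): Middle of the lid's steel handle bar: round, 12 thick, along y, 98 clear between its two stays, in the plane of the lid's panel, 42 in front of its front edge (36 clear gap). Closed, it is 81 above the worktop in front of the box, free below. Grasped from above it can turn and sag a little in the fingers as the lid swings. Axes as lid_hinge.
- lid_hinge (a point): Midway between the two knuckles, on the hinge axis, 201 from the bar. Lid axes: x from bar to knuckles (closed: the box's x; standing on its hinge end: straight down), y along the hinge, z out of the upper face. Closed it lies on box_hinge, with 1 to 4 of play. The knuckles, 28 square, 12 wide, at y = -55 and +55, end in forks that reach 26 past it in x; their slots, 8 wide, open to +x.
- lid_center (a point): Centre of the lid's wooden panel: 135 (x) by 180 (y) by 12 thick; lid 0.28 to 0.46 kg; axes as lid_hinge. It has no stay and falls if let go near vertical. At the right angle it draws freely along its own plane, straight away from the pins, and is clear after 35; at a wrong angle it stops hard after 3 to 15: go back down and try another angle.
- plate_rack: Fixed low wooden rack, 150 (x) by 160 (y): two rails along x, 15 high, and three pairs of upright round pegs (8 thick, tops 94 above the worktop) at x = -44, 0, +44 and y = -32, +32. Origin: centre of its underside, z up. Box and rack stand side by side; either may be the left one.
- rack_slot0 (a point): Near slot, between two pairs of pegs: x = -22, y = 0 in the rack, at the top of the rails (15 above the worktop); 36 clear in x. The lid stands with its width along the rack's y, either way round, knuckles on the rails: lid_hinge then about 41 and the bar about 242 above the worktop.
- rack_slot1 (a point): The same, the far slot, at x = +22.
- mug: Bystander, leave it: white coffee mug standing on the chopping board at the left, 99 high.
- grinder: Bystander, leave it: dark wooden pepper grinder, 58 across, 140 high, behind.
- timer: Bystander, leave it: round kitchen timer, 73 across, 56 high, behind the middle.
- lemon: Bystander, leave it: yellow lemon, 71 long, lying at the front between box and rack.
- carafe: Bystander, leave it: glass carafe with black handle, 150 high, at the right rear.
- soap: Bystander, leave it: slim bottle of dish soap, 192 high, at the right by the sink.

How it is judged:
By the outcome, as a careful person would: the job done as asked, in the order asked, and still so for the second after the job is handed in, with the robot touching nothing.
It also fails if it takes over 72 s, if anything falls off the work surface, if the arm or the gripper's body presses on something with over 40 N, if the wrist force passes 120 N, or if a joint passes its speed limit or range.

## Working session

There is one attempt and no reset: what is moved stays moved. The work goes in short steps, Python scripts to look and compute and a shell command to move; the robot and the scene stay as the last step left them, time stands still between calls to the robot, and variables do not carry over. Pictures are saved under pics/ and viewed, and the job is handed in when it is done.

```bash
ls; mkdir -p pics
python3 - <<'E'
from bench import telemetry, viewer, r
import cv2, numpy as np
s=telemetry.sense(); print(s)
for n in ["scene","side","wrist"]:
    im=viewer.snapshot(n); cv2.imwrite(f"pics/{n}0.png",im[:,:,::-1])
    print(n,viewer.camera_model(n))
E
```

```text
pics
{'time': 0.0, 'joint_pos': array([-4.89323539e+00,  7.51459511e+00,  8.53296360e+01, -2.47806279e-03,
        8.72598829e+01, -4.89183668e+00]), 'qd': array([ 0.00611815,  0.0020643 ,  0.00735812, -0.01060805,  0.1630708 ,
        0.00542514]), 'joint_efforts': array([-1.90700346e-03, -5.69404185e+01, -5.00557995e+01, -2.19391650e-04,
        1.44415747e-02,  7.24149572e-05]), 'tool_pos': array([5.99478297e+02, 4.98243639e-02, 2.41246325e+02]), 'tcp_rot': array([-1.79896054e+02, -6.41231486e-03,  8.99987162e+01]), 'ft_force': array([0.34794017, 0.54646808, 0.7744352 ]), 'wrist_torque': array([ 0.0202643 ,  0.00237216, -0.00852002]), 'finger_gap': 85.56172584907452}
scene {'fx': 421.29782033913597, 'fy': 421.29782033913597, 'cx': 315.33790069502965, 'cy': 211.10060109112112, 'cam_to_world': array([[-6.59449597e-01, -5.13749572e-01,  5.48805617e-01,
        -2.57522558e+02],
       [-7.51460506e-01,  4.70714503e-01, -4.62314790e-01,
         7.02732007e+02],
       [-2.08167378e-02, -7.17279049e-01, -6.96475003e-01,
         1.10398129e+03],
       [ 0.00000000e+00,  0.00000000e+0
[... 270 characters left out ...]
7019e-01, -4.57856234e-01,  6.84525966e-01,
        -9.66252626e+02],
       [ 1.15682858e-02, -8.35553726e-01, -5.49286943e-01,
         8.32464172e+02],
       [ 0.00000000e+00,  0.00000000e+00,  0.00000000e+00,
         1.00000000e+00]])}
wrist {'fx': 309.70691628693146, 'fy': 309.70691628693146, 'cx': 318.87663148364, 'cy': 200.00552498243093, 'mount': array([[ 3.69736915e-04, -9.61981341e-01, -2.73114927e-01,
         6.92734283e+01],
       [ 9.99999914e-01,  4.06564670e-04, -7.82481707e-05,
         2.56931902e-01],
       [ 1.86312161e-04, -2.73114875e-01,  9.61981409e-01,
        -1.30947995e+02],
       [ 0.00000000e+00,  0.00000000e+00,  0.00000000e+00,
         1.00000000e+00]])}
```

View pics/scene0.png

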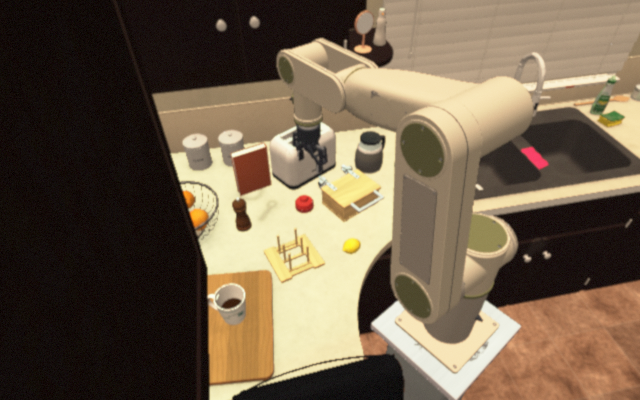

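View pics/side0.png

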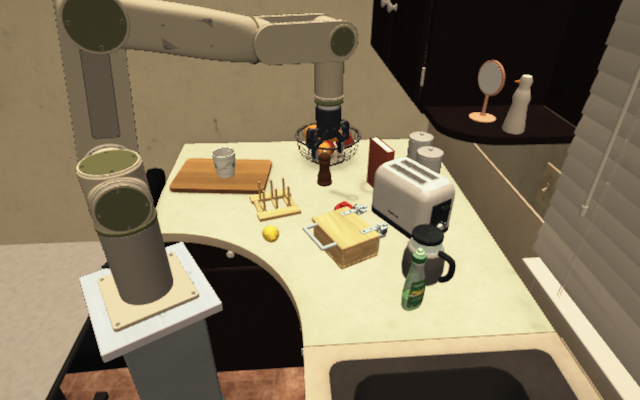

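View pics/wrist0.png

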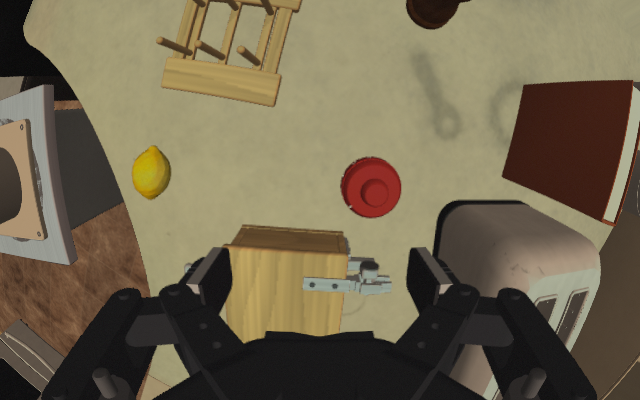

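```bash
cat > h.py <<'E'
from bench import telemetry, viewer, r
import cv2, numpy as np
from scipy.spatial.transform import Rotation as R
def tcp():
    s=telemetry.sense(); T=np.eye(4); T[:3,:3]=R.from_euler('xyz',s['tcp_rot'],degrees=True).as_matrix(); T[:3,3]=s['tool_pos']; return T
def ray(n,u,v,T=None):
    c=viewer.camera_model(n)
    x=(u-c['cx'])/c['fx']; y=(v-c['cy'])/c['fy']
    if n=='wrist':
        th=np.hypot(x,y); d=np.array([x/th*np.sin(th),y/th*np.sin(th),np.cos(th)]) if th>0 else np.array([0,0,1.]); M=T@c['mount']
    else: d=np.array([x,y,1.]); M=c['cam_to_world']
    return M[:3,3],M[:3,:3]@d
def atz(n,u,v,z,T=None):
    o,d=ray(n,u,v,T); return o+d*(z-o[2])/d[2]
def proj(n,p,T=None):
    c=viewer.camera_model(n); M=(T@c['mount']) if n=='wrist' else c['cam_to_world']
    q=M[:3,:3].T@(np.asarray(p,float)-M[:3,3])
    if n=='wrist':
        rr=np.hypot(q[0],q[1]); th=np.arctan2(rr,q[2]); return np.array([c['cx']+c['fx']*th*q[0]/rr,c['cy']+c['fy']*th*q[1]/rr])
    return np.array([c['cx']+c['fx']*q[0]/q[2],c['cy']+c['fy']*q[1]/q[2]])
def snap(n,f,crop=None,k=1):
    T=tcp(); im=viewer.snapshot(n)[:,:,::-1]
    if crop: a,b,c,d=crop; im=im[b:d,a:c]
    im=cv2.resize(im,None,fx=k,fy=k,interpolation=cv2.INTER_CUBIC); cv2.imwrite('pics/'+f,im); return T
E
python3 - <<'E'
from h import *
im=cv2.imread('pics/side0.png'); cv2.imwrite('pics/side0c.png',cv2.resize(im[170:270,240:400],None,fx=5,fy=5,interpolation=cv2.INTER_CUBIC))
im=cv2.imread('pics/scene0.png'); cv2.imwrite('pics/scene0c.png',cv2.resize(im[160:280,250:400],None,fx=5,fy=5,interpolation=cv2.INTER_CUBIC))
E
```

```text
(no output)
```

View pics/side0c.png

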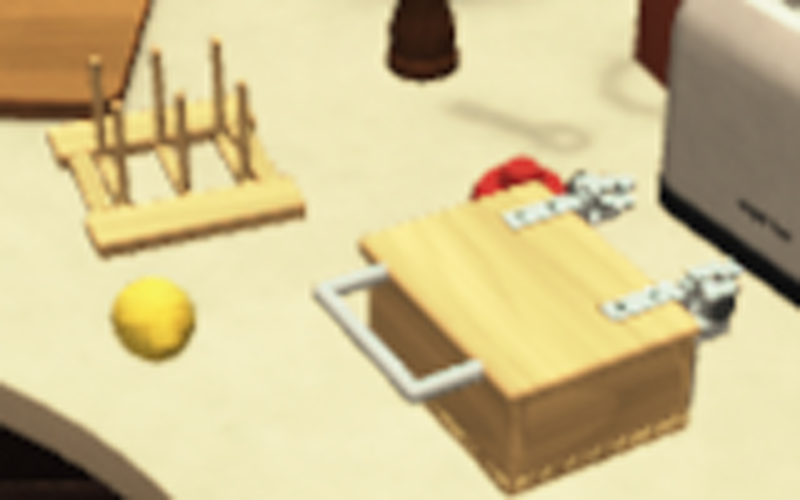

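View pics/scene0c.png

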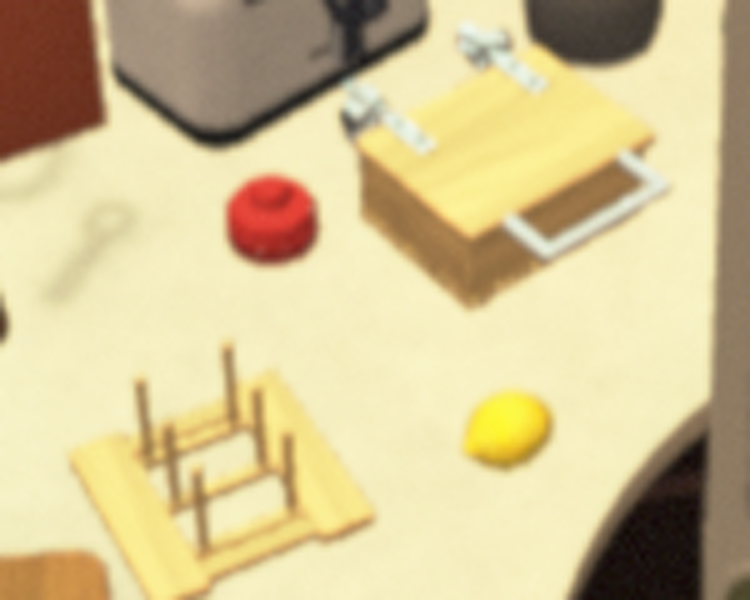

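```bash
cat > fit.py <<'E'
from h import *
from scipy.optimize import least_squares
def fit(obs,x0):
    def res(p):
        c,s=np.cos(p[2]),np.sin(p[2]); o=[]
        for n,P,uv in obs:
            w=[p[0]+c*P[0]-s*P[1],p[1]+s*P[0]+c*P[1],P[2]]; o+=list(proj(n,w)-uv)
        return np.array(o)
    q=least_squares(res,x0,loss='soft_l1'); return q.x,res(q.x).reshape(-1,2)
S=lambda u,v:np.array([240+u/5,170+v/5]); C=lambda u,v:np.array([250+u/5,160+v/5])
b=[('side',(-70,90,87),S(362,243)),('side',(-70,-90,87),S(513,392)),('side',(65,-90,87),S(697,328)),('side',(-112,55,81),S(320,290)),('side',(-112,-55,81),S(412,390)),
('scene',(-70,90,87),C(470,237)),('scene',(65,90,87),C(357,142)),('scene',(-70,-90,87),C(655,135)),('scene',(65,-90,87),C(540,47)),('scene',(-112,55,81),C(547,248)),('scene',(-112,-55,81),C(663,185))]
x,e=fit(b,[650,-100,0]); print(x[:2],np.degrees(x[2])); print(e.round(1))
k=[]
for X,u1,u2 in zip((-44,0,44),[(95,60),(155,50),(216,42)],[(118,105),(180,97),(241,87)]):
    k+=[('side',(X,32,94),S(*u1)),('side',(X,-32,94),S(*u2))]
for X,u1,u2 in zip((-44,0,44),[(198,470),(168,425),(140,383)],[(287,435),(257,390),(227,347)]):
    k+=[('scene',(X,32,94),C(*u1)),('scene',(X,-32,94),C(*u2))]
x,e=fit(k,[600,150,0]); print(x[:2],np.degrees(x[2])); print(e.round(1))
E
python3 fit.py
```

```text
Traceback (most recent call last):
  File "fit.py", line 13, in <module>
    x,e=fit(b,[650,-100,0]); print(x[:2],np.degrees(x[2])); print(e.round(1))
        ~~~^^^^^^^^^^^^^^^^
  File "fit.py", line 9, in fit
    q=least_squares(res,x0,loss='soft_l1'); return q.x,res(q.x).reshape(-1,2)
  File "fit.py", line 7, in res
    w=[p[0]+c*P[0]-s*P[1],p[1]+s*P[0]+c*P[1],P[2]]; o+=list(proj(n,w)-uv)
                                                            ~~~~^^^^^
  File "h.py", line 16, in proj
    c=viewer.camera_model(n); M=(T@c['mount']) if n=='wrist' else c['cam_to_world']
ValueError: time passes only in moves, steps and waits
```

```bash
sed -i 's/viewer.camera_model(n)/CM(n)/; ' h.py; sed -i '3a import functools\n@functools.lru_cache\ndef CM(n): return viewer.camera_model(n)' h.py; python3 fit.py
```

```text
[ 635.53732047 -101.18617453] -8.812108358017765
[[  9.3 -18.3]
 [  4.9 -18.6]
 [  6.6 -16.7]
 [ 10.5 -17.9]
 [  7.3 -19.4]
 [-29.2  -5.4]
 [-26.   -6.9]
 [-25.2  -3.4]
 [-22.8  -4.5]
 [-29.8  -3.4]
 [-27.8  -2.4]]
[490.75419046 171.4773454 ] -13.556890876990593
[[-1.1 -0.3]
 [-1.3 -0.4]
 [-0.9 -0.5]
 [-1.1 -1.1]
 [-1.  -0.9]
 [-0.9 -1.3]
 [-0.1 -2.2]
 [ 0.3 -2.6]
 [ 0.  -2.5]
 [ 0.1 -2.6]
 [ 0.  -2.9]
 [ 0.2 -2.5]]
```

```bash
sed -i "s/,loss='soft_l1'//" fit.py; sed -i 's/\[650,-100,0\]/[600,-60,0]/' fit.py; python3 fit.py
python3 - <<'E'
from h import *
def tri(a,b):
    o1,d1=ray(*a);o2,d2=ray(*b)
    d1/=np.linalg.norm(d1);d2/=np.linalg.norm(d2)
    t=np.linalg.lstsq(np.stack([d1,-d2],1),o2-o1,rcond=None)[0]; p=o1+d1*t[0];q=o2+d2*t[1]; return (p+q)/2,np.linalg.norm(p-q)
print(tri(('side',240+362/5,170+243/5),('scene',250+470/5,160+237/5)))
print(tri(('side',240+513/5,170+392/5),('scene',250+655/5,160+135/5)))
print(tri(('side',240+320/5,170+290/5),('scene',250+547/5,160+248/5)))
print(tri(('side',240+412/5,170+390/5),('scene',250+663/5,160+185/5)))
E
```

```text
[ 558.47382698 -157.81470194] -4.134136296229948
[[-2.2 -1.3]
 [-1.6  1. ]
 [ 0.6 -0.7]
 [-0.5  0.7]
 [-0.6  0.8]
 [-0.  -1.3]
 [-1.  -2.1]
 [ 0.5 -1.8]
 [-0.7 -2.1]
 [-0.  -0.1]
 [-0.2 -0.7]]
[489.32913689 172.97430327] -13.567623982873238
[[-1.7 -0.4]
 [-1.9 -0.5]
 [-1.4 -0.5]
 [-1.7 -1.2]
 [-1.6 -1. ]
 [-1.5 -1.4]
 [-0.2 -1.7]
 [ 0.2 -2.1]
 [-0.1 -2. ]
 [ 0.1 -2.1]
 [-0.1 -2.4]
 [ 0.2 -2.1]]
(array([499.44496422, -65.50913577,  79.22900478]), np.float64(5.761273601929739))
(array([ 485.51536523, -240.11108078,   82.72673446]), np.float64(9.627044916575157))
(array([451.53052186, -94.71236631,  81.73113618]), np.float64(2.804274804279597))
(array([ 443.18705799, -203.99110499,   80.92521491]), np.float64(5.367429089041616))
```

```bash
python3 -m inch '[[[-2,-2,0.5],[0,0,0.01],0.47],[[-5,-5,1.5],[0,0,0.03],0.47],[[-8,-8,2.5],[0,0,0.05],0.47],[[-11,-11.3,3.5],[0,0,0.07],0.47],[[-13.5,-13.8,4],[0,0,0.07],0.47],[[-15,-15.3,4],[0,0,0.07],0.47],[[-15,-15.3,4],[0,0,0.07],0.47],[[-15,-15.3,4],[0,0,0.07],0.47]]' 40
python3 - <<'E'
from h import *
T=snap('wrist','w1.png'); snap('scene','s1.png',(250,160,400,280),5); snap('side','d1.png',(240,160,400,260),5)
np.save('T1.npy',T); print(T.round(3))
E
```

```text
time: 0.95
tool_pos: [447.1, -150.1, 202.4]
tcp_rot: [180.0, -0.0, 85.9]
ft_force: [0.2, -0.3, 0.4]
finger_gap: 40.3
[[ 7.10000e-02  9.97000e-01  1.00000e-03  4.47087e+02]
 [ 9.97000e-01 -7.10000e-02  0.00000e+00 -1.50064e+02]
 [ 0.00000e+00  1.00000e-03 -1.00000e+00  2.02383e+02]
 [ 0.00000e+00  0.00000e+00  0.00000e+00  1.00000e+00]]
```

View pics/w1.png

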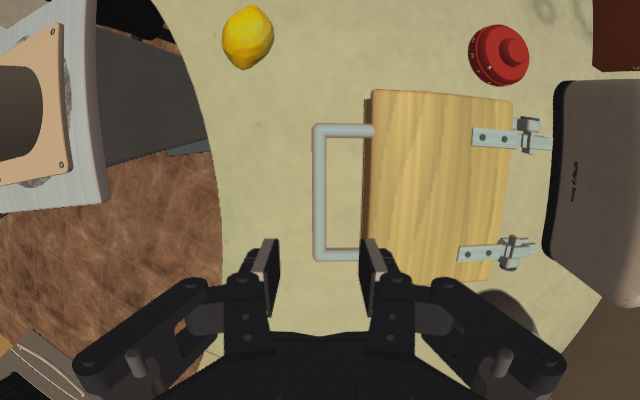

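View pics/d1.png

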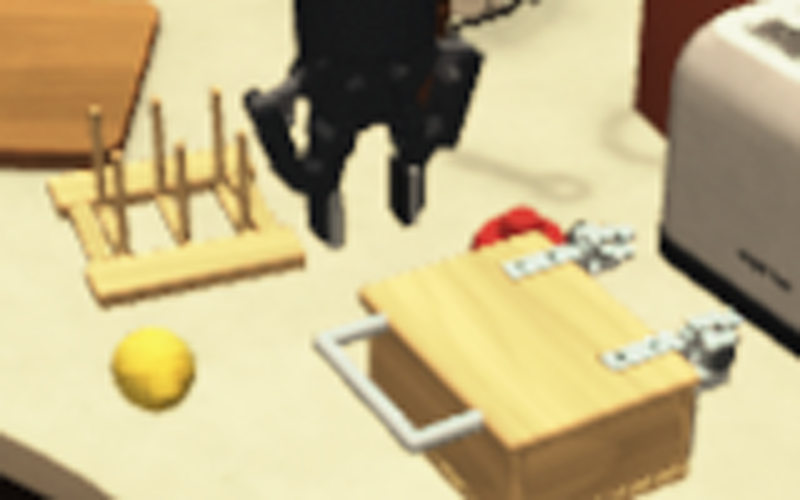

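```bash
cat > fit2.py <<'E'
from h import *
from scipy.optimize import least_squares
T=np.load('T1.npy')
obs=[((-112,55,81),(319,130)),((-112,-55,81),(319,255)),((-70,90,87),(373,90)),((65,90,87),(512,102)),((65,-90,87),(489,280)),((-112,0,81),(319,192))]
def res(p,full=False):
    c,s=np.cos(p[2]),np.sin(p[2])
    return np.concatenate([proj('wrist',[p[0]+c*P[0]-s*P[1],p[1]+s*P[0]+c*P[1],P[2]],T)-uv for P,uv in obs])
q=least_squares(res,[558,-158,-.07]); p=q.x; print(p[:2],np.degrees(p[2])); print(res(p).reshape(-1,2).round(1))
c,s=np.cos(p[2]),np.sin(p[2])
for X in(-112,89): print(p[0]+c*X,p[1]+s*X)
E
python3 fit2.py
```

```text
[ 559.02849846 -156.29808389] -4.082856747398143
[[-0.3 -0.3]
 [-0.4 -0.6]
 [-1.1 -2.7]
 [ 3.  -0.5]
 [ 0.5  1.4]
 [-0.3  3.4]]
447.3127398100279 -148.3237958110178
647.8026280931508 -162.63479494528067
```

```bash
python3 -m inch '[[[0.1,0,2],[0,0,0],0.47],[[0.15,0,5],[0,0,0],0.47],[[0.15,0,8],[0,0,0],0.47],[[0.15,0,10.5],[0,0,0],0.47],[[0.15,0,12],[0,0,0],0.47],[[0.15,0,12.8],[0,0,0],0.47],[[0.15,0,12.9],[0,0,0],0.47],[[0.15,0,12.9],[0,0,0],0.3],[[0.15,0,12.9],[0,0,0],0.2],[[0.15,0,12.9],[0,0,0],0.1],[[0.15,0,12.9],[0,0,0],0],[[0.15,0,12.9],[0,0,0],0],[[0.15,0,12.9],[0,0,0],0],[[0.15,0,12.9],[0,0,0],0]]' 40
python3 - <<'E'
from h import *
T=snap('wrist','w2.png'); snap('side','d2.png',(240,160,400,260),5)
print(telemetry.sense())
E
```

```text
time: 2.5
tool_pos: [448.0, -148.8, 74.5]
tcp_rot: [179.9, 0.0, 86.0]
ft_force: [-0.2, 1.0, 6.2]
finger_gap: 10.3
{'time': 2.6, 'joint_pos': array([-2.46114334e+01, -3.86143510e+00,  1.15129195e+02,  1.32401806e-02,
        6.86130026e+01, -2.05966233e+01]), 'qd': array([-0.06708624, -0.03490602,  0.05036081,  0.01583481,  0.02184656,
       -0.05204948]), 'joint_efforts': array([-4.95896079e-01, -3.88550484e+01, -4.25483751e+01, -3.14151775e-01,
       -2.75918618e-01,  2.80322187e-03]), 'tool_pos': array([ 447.9716165 , -148.80567318,   74.42501654]), 'tcp_rot': array([1.79884044e+02, 3.03960157e-02, 8.59803437e+01]), 'ft_force': array([-0.28026878,  1.39623888,  6.87272459]), 'wrist_torque': array([0.16450356, 0.01830002, 0.04075587]), 'finger_gap': 10.804527230661293}
```

View pics/w2.png

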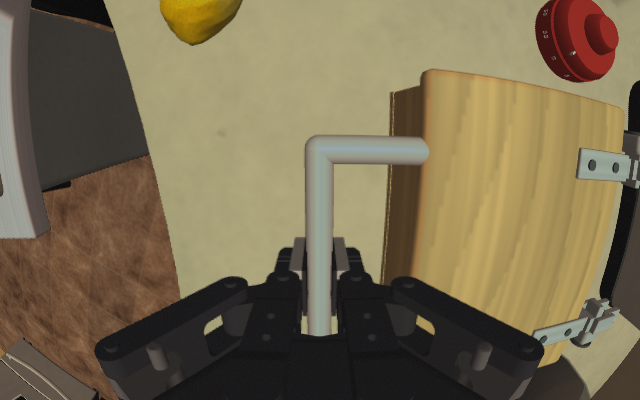

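View pics/d2.png

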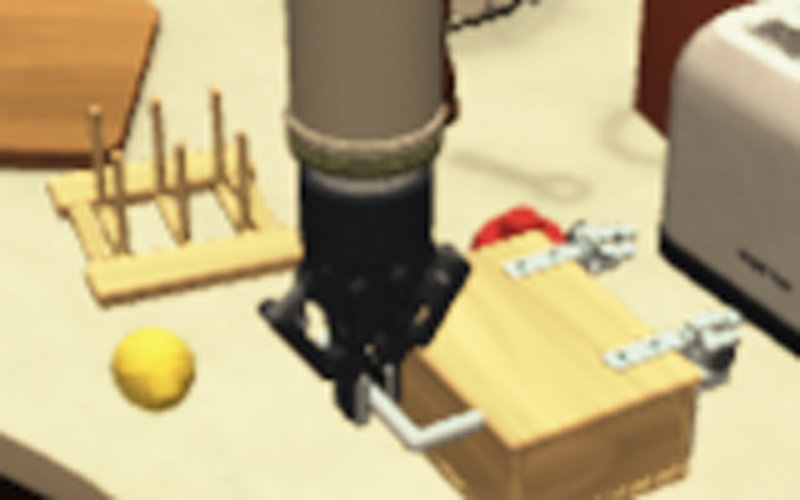

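```bash
python3 -c "
import numpy as np
for t in range(0,100,3): print(t, round(20.1*(1-np.cos(np.radians(t))),2), round(-20.1*np.sin(np.radians(t)),2))"
python3 -m inch '[[[0,0.01,-0.5],[0,0,0],0],[[0,0.03,-1.05],[0,0,0],0],[[0,0.1,-2],[0,0,0],0],[[0,0.25,-3.1],[0,0,0],0],[[0,0.44,-4.18],[0,0,0],0],[[0,0.68,-5.2],[0,0,0],0],[[0,0.98,-6.21],[0,0,0],0]]'
```

```text
0 0.0 -0.0
3 0.03 -1.05
6 0.11 -2.1
9 0.25 -3.14
12 0.44 -4.18
15 0.68 -5.2
18 0.98 -6.21
21 1.34 -7.2
24 1.74 -8.18
27 2.19 -9.13
30 2.69 -10.05
33 3.24 -10.95
36 3.84 -11.81
39 4.48 -12.65
42 5.16 -13.45
45 5.89 -14.21
48 6.65 -14.94
51 7.45 -15.62
54 8.29 -16.26
57 9.15 -16.86
60 10.05 -17.41
63 10.97 -17.91
66 11.92 -18.36
69 12.9 -18.76
72 13.89 -19.12
75 14.9 -19.42
78 15.92 -19.66
81 16.96 -19.85
84 18.0 -19.99
87 19.05 -20.07
90 20.1 -20.1
93 21.15 -20.07
96 22.2 -19.99
99 23.24 -19.85
time: 3.3
tool_pos: [457.2, -149.2, 136.5]
tcp_rot: [180.0, 0.0, 86.0]
ft_force: [0.6, 0.9, -2.2]
finger_gap: 10.1
```

```bash
python3 -m inch '[[[0,0.36,-0.99],[0,0,0],0],[[0,0.76,-1.97],[0,0,0],0],[[0,1.21,-2.92],[0,0,0],0],[[0,1.71,-3.84],[0,0,0],0],[[0,2.26,-4.74],[0,0,0],0],[[0,2.86,-5.6],[0,0,0],0],[[0,3.5,-6.44],[0,0,0],0],[[0,3.5,-6.44],[0,0,0],0]]'
```

```text
time: 4.1
tool_pos: [492.8, -151.9, 201.4]
tcp_rot: [179.9, 0.0, 86.0]
ft_force: [-5.8, 0.5, 1.2]
finger_gap: 10.6
```

```bash
python3 -m inch '[[[0,-0.12,-0.1],[0,0,0],0],[[0,0.56,-0.9],[0,0,0],0],[[0,1.29,-1.66],[0,0,0],0],[[0,2.06,-2.4],[0,0,0],0],[[0,2.86,-3.08],[0,0,0],0],[[0,2.86,-3.08],[0,0,0],0]]'
```

```text
time: 4.7
tool_pos: [521.8, -153.9, 232.9]
tcp_rot: [179.9, 0.0, 86.0]
ft_force: [-7.4, 1.8, 4.5]
finger_gap: 10.4
```

```bash
python3 -m inch '[[[0,-0.1,-0.15],[0,0,0],0],[[0,-0.1,-0.15],[0,0,0],0],[[0,-0.1,-0.15],[0,0,0],0]]'
python3 - <<'E'
from h import *
snap('side','d3.png',(240,110,400,230),5)
print(telemetry.sense()['ft_force'],telemetry.sense()['wrist_torque'])
E
```

```text
time: 5.0
tool_pos: [519.4, -153.5, 231.7]
tcp_rot: [180.0, -0.0, 86.0]
ft_force: [0.4, 0.3, -3.2]
finger_gap: 10.6
[ 1.26024328  0.16901914 -4.73568955] [ 0.00434817  0.17028845 -0.00592228]
```

View pics/d3.png

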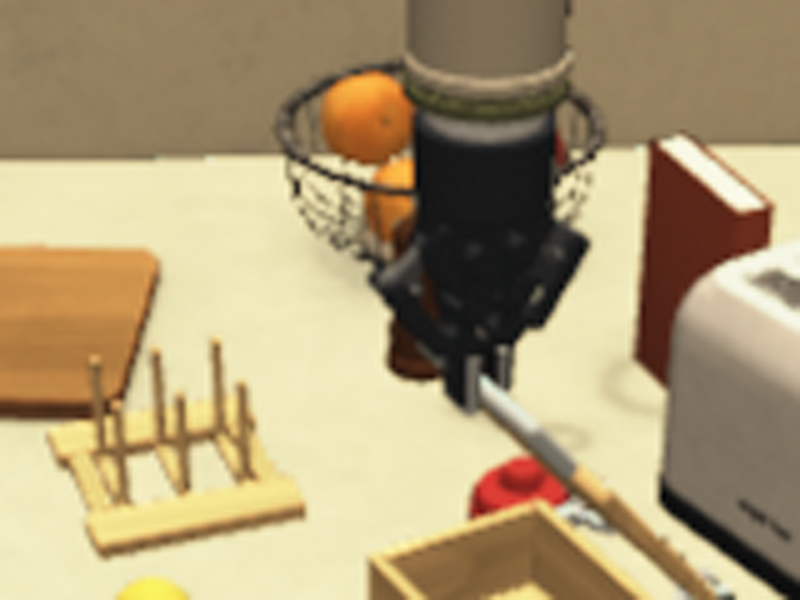

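```bash
python3 -m inch '[[[0,0.5,-0.36],[0,0,0],0],[[0,1.01,-0.7],[0,0,0],0],[[0,1.45,-1.02],[0,0,0],0],[[0,1.88,-1.31],[0,0,0],0],[[0,2.34,-1.6],[0,0,0],0],[[0,2.79,-1.86],[0,0,0],0],[[0,3.25,-2.12],[0,0,0],0],[[0,3.72,-2.37],[0,0,0],0],[[0,3.72,-2.37],[0,0,0],0],[[0,3.72,-2.37],[0,0,0],0]]'
python3 - <<'E'
from h import *
s=telemetry.sense();print(s['tool_pos'],s['ft_force'],s['wrist_torque'])
E
```

```text
time: 6.05
tool_pos: [557.7, -156.4, 257.8]
tcp_rot: [179.8, 0.0, 86.0]
ft_force: [-3.8, 0.9, 7.2]
finger_gap: 10.2
[ 557.65533418 -156.40261138  257.82587084] [-3.83042079  0.94544795  7.18206631] [0.18706687 0.65874456 0.0209838 ]
```

```bash
python3 -m inch '[[[0,-0.09,-0.18],[0,0,0],0],[[0,-0.09,-0.18],[0,0,0],0],[[0,-0.09,-0.18],[0,0,0],0]]';python3 -m inch '[[[0,-0.09,-0.18],[0,0,0],0],[[0,-0.09,-0.18],[0,0,0],0],[[0,-0.09,-0.18],[0,0,0],0]]';python3 -m inch '[[[0,-0.09,-0.18],[0,0,0],0],[[0,-0.09,-0.18],[0,0,0],0],[[0,-0.09,-0.18],[0,0,0],0]]'
```

```text
time: 6.35
tool_pos: [555.9, -156.1, 257.4]
tcp_rot: [180.0, -0.0, 86.0]
ft_force: [0.6, -0.3, -2.8]
finger_gap: 10.2
time: 6.65
tool_pos: [554.7, -156.0, 259.3]
tcp_rot: [-180.0, -0.0, 86.0]
ft_force: [0.9, 1.1, -2.8]
finger_gap: 10.4
time: 6.95
tool_pos: [553.7, -156.0, 261.3]
tcp_rot: [180.0, 0.0, 86.0]
ft_force: [1.2, 0.1, -2.9]
finger_gap: 10.2
```

```bash
for i in 1; do python3 -m inch '[[[0,-0.09,-0.18],[0,0,0],0],[[0,-0.09,-0.18],[0,0,0],0]]'; done; python3 -m inch '[[[0,-0.09,-0.18],[0,0,0],0],[[0,-0.09,-0.18],[0,0,0],0]]'
python3 - <<'E'
from h import *
snap('side','d4.png',(260,90,400,210),5)
print(telemetry.sense()['ft_force'],telemetry.sense()['wrist_torque'])
E
```

```text
time: 7.15
tool_pos: [552.9, -155.9, 263.2]
tcp_rot: [180.0, 0.0, 86.0]
ft_force: [1.3, 0.2, -3.1]
finger_gap: 10.3
time: 7.35
tool_pos: [552.0, -155.8, 264.9]
tcp_rot: [180.0, -0.0, 86.0]
ft_force: [1.9, -0.3, -4.7]
finger_gap: 10.1
[ 1.28096217  1.09350754 -4.00131223] [ 0.01859172 -0.39178306 -0.03097064]
```

View pics/d4.png

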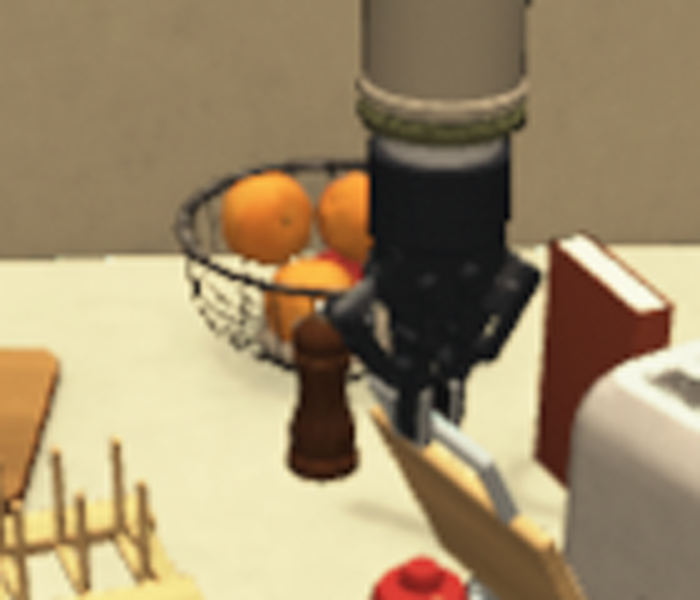

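```bash
python3 -m inch '[[[0,-0.09,-0.18],[0,0,0],0],[[0,-0.09,-0.18],[0,0,0],0]]'; python3 -m inch '[[[0,-0.09,-0.18],[0,0,0],0],[[0,-0.09,-0.18],[0,0,0],0]]'
```

```text
time: 7.6
tool_pos: [551.1, -155.6, 265.7]
tcp_rot: [-180.0, -0.0, 86.0]
ft_force: [5.5, -1.0, -10.3]
finger_gap: 10.3
time: 7.8
tool_pos: [550.2, -155.4, 266.5]
tcp_rot: [-179.9, -0.1, 86.0]
ft_force: [10.0, -1.3, -17.5]
finger_gap: 10.3
```

```bash
python3 -m inch '[[[0,0.25,0.5],[0,0,0],0],[[0,0.5,1.0],[0,0,0],0],[[0,0.5,1.0],[0,0,0],0]]'; python3 -m inch '[[[0,0.48,-0.24],[0,0,0],0],[[0,0.97,-0.47],[0,0,0],0],[[0,1.47,-0.68],[0,0,0],0],[[0,1.97,-0.88],[0,0,0],0],[[0,2.48,-1.07],[0,0,0],0],[[0,2.98,-1.24],[0,0,0],0],[[0,3.33,-1.35],[0,0,0],0],[[0,3.33,-1.35],[0,0,0],0],[[0,3.33,-1.35],[0,0,0],0]]'
```

```text
time: 8.1
tool_pos: [555.0, -156.0, 257.7]
tcp_rot: [-179.9, -0.0, 86.0]
ft_force: [0.8, -1.0, -4.3]
finger_gap: 10.5
time: 9.0
tool_pos: [588.3, -158.4, 271.8]
tcp_rot: [-180.0, -0.0, 86.0]
ft_force: [-0.1, 0.5, -4.6]
finger_gap: 10.3
```

```bash
python3 -m inch '[[[0,-0.06,-0.19],[0,0,0],0],[[0,-0.12,-0.38],[0,0,0],0],[[0,-0.15,-0.48],[0,0,0],0],[[0,-0.15,-0.48],[0,0,0],0]]'; python3 -m inch '[[[0,-0.06,-0.19],[0,0,0],0],[[0,-0.06,-0.19],[0,0,0],0]]';python3 -m inch '[[[0,-0.06,-0.19],[0,0,0],0],[[0,-0.06,-0.19],[0,0,0],0]]'
```

```text
time: 9.4
tool_pos: [587.0, -158.4, 277.4]
tcp_rot: [179.9, 0.0, 86.0]
ft_force: [-1.4, -1.1, -4.2]
finger_gap: 10.1
time: 9.6
tool_pos: [586.4, -158.3, 279.1]
tcp_rot: [180.0, 0.0, 86.0]
ft_force: [0.2, -0.4, -4.2]
finger_gap: 10.4
time: 9.8
tool_pos: [585.7, -158.2, 280.8]
tcp_rot: [180.0, 0.0, 86.0]
ft_force: [-0.3, -0.1, -3.7]
finger_gap: 10.3
```

```bash
python3 -m inch '[[[0,-0.06,-0.19],[0,0,0],0],[[0,-0.06,-0.19],[0,0,0],0]]';python3 -m inch '[[[0,-0.06,-0.19],[0,0,0],0],[[0,-0.06,-0.19],[0,0,0],0]]'
```

```text
time: 10.0
tool_pos: [585.0, -158.1, 282.3]
tcp_rot: [-180.0, -0.0, 86.0]
ft_force: [-0.2, -0.1, -5.6]
finger_gap: 10.4
time: 10.2
tool_pos: [584.3, -157.9, 283.3]
tcp_rot: [-179.9, -0.0, 86.0]
ft_force: [3.6, 0.8, -10.4]
finger_gap: 10.1
```

```bash
python3 -m inch '[[[0,-0.05,-0.14],[0,0,0],0],[[0,-0.05,-0.14],[0,0,0],0]]'
```

```text
time: 10.4
tool_pos: [583.7, -157.8, 283.8]
tcp_rot: [-179.9, -0.0, 86.0]
ft_force: [5.9, -0.4, -19.1]
finger_gap: 10.0
```

```bash
python3 -m inch '[[[0,0.2,0.7],[0,0,0],0],[[0,0.44,1.38],[0,0,0],0],[[0,0.44,1.38],[0,0,0],0]]'; python3 -m inch '[[[0,0.52,-0.15],[0,0,0],0],[[0,1.04,-0.29],[0,0,0],0],[[0,1.56,-0.41],[0,0,0],0],[[0,2.09,-0.52],[0,0,0],0],[[0,2.62,-0.61],[0,0,0],0],[[0,3.15,-0.7],[0,0,0],0],[[0,3.15,-0.7],[0,0,0],0],[[0,3.15,-0.7],[0,0,0],0]]'; python3 -m inch '[[[0,-0.03,-0.2],[0,0,0],0],[[0,-0.06,-0.4],[0,0,0],0],[[0,-0.09,-0.6],[0,0,0],0],[[0,-0.12,-0.8],[0,0,0],0],[[0,-0.12,-0.8],[0,0,0],0]]'
```

```text
time: 10.7
tool_pos: [588.4, -158.5, 271.8]
tcp_rot: [-180.0, 0.0, 86.0]
ft_force: [-0.1, 0.7, -4.2]
finger_gap: 10.1
time: 11.5
tool_pos: [620.1, -160.6, 279.3]
tcp_rot: [180.0, 0.0, 86.0]
ft_force: [-1.1, 0.5, -0.7]
finger_gap: 10.3
time: 12.0
tool_pos: [618.6, -160.6, 287.5]
tcp_rot: [180.0, 0.0, 86.0]
ft_force: [-1.3, 0.6, -3.4]
finger_gap: 10.1
```

Free so far at 82°; pull on in small steps.

```bash
python3 -m inch '[[[0,-0.03,-0.2],[0,0,0],0],[[0,-0.06,-0.4],[0,0,0],0],[[0,-0.06,-0.4],[0,0,0],0]]'
```

```text
time: 12.3
tool_pos: [618.1, -160.5, 291.4]
tcp_rot: [180.0, 0.0, 86.0]
ft_force: [-1.3, -0.2, -3.5]
finger_gap: 10.2
```

```bash
python3 -m inch '[[[0,-0.03,-0.2],[0,0,0],0],[[0,-0.03,-0.2],[0,0,0],0]]'
```

```text
time: 12.5
tool_pos: [617.7, -160.5, 293.2]
tcp_rot: [180.0, 0.0, 86.0]
ft_force: [-1.2, 0.2, -3.7]
finger_gap: 10.3
```

```bash
python3 -m inch '[[[0,-0.03,-0.2],[0,0,0],0],[[0,-0.03,-0.2],[0,0,0],0]]'
```

```text
time: 12.7
tool_pos: [617.4, -160.4, 295.2]
tcp_rot: [180.0, 0.0, 86.0]
ft_force: [-1.4, -0.5, -4.3]
finger_gap: 10.2
```

```bash
python3 -m inch '[[[0,-0.03,-0.2],[0,0,0],0],[[0,-0.06,-0.4],[0,0,0],0],[[0,-0.06,-0.4],[0,0,0],0]]'
```

```text
time: 13.0
tool_pos: [616.9, -160.4, 299.4]
tcp_rot: [180.0, 0.0, 86.0]
ft_force: [-0.1, -0.1, -4.3]
finger_gap: 10.3
```

```bash
python3 -m inch '[[[0,-0.03,-0.2],[0,0,0],0],[[0,-0.06,-0.4],[0,0,0],0],[[0,-0.06,-0.4],[0,0,0],0]]'
python3 - <<'E'
from h import *
snap('side','d5.png',(280,60,400,180),5); snap('scene','s5.png',(260,80,400,240),4)
print(telemetry.sense()['ft_force'],telemetry.sense()['wrist_torque'])
E
```

```text
time: 13.3
tool_pos: [616.3, -160.4, 303.5]
tcp_rot: [180.0, 0.0, 86.0]
ft_force: [-1.6, -1.0, -3.7]
finger_gap: 10.1
[-1.61735914  0.77945215 -4.57865929] [ 0.06980166  0.44054886 -0.03249078]
```

View pics/d5.png

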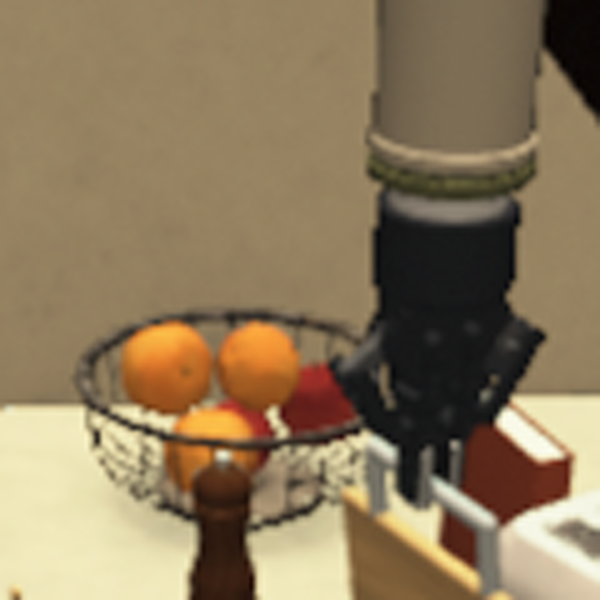

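View pics/s5.png

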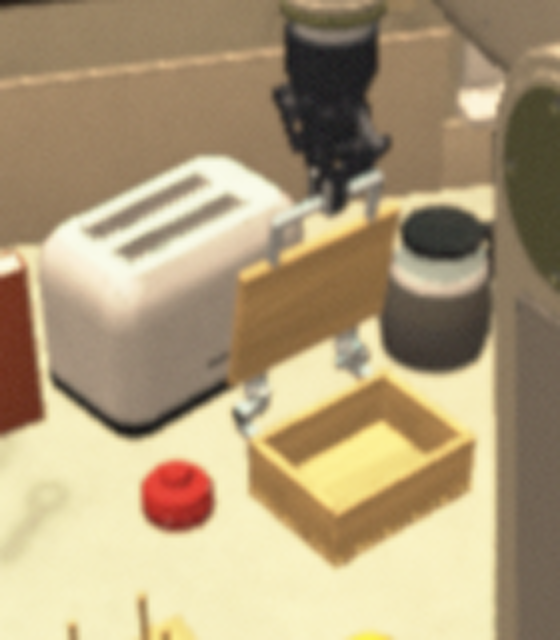

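```bash
python3 -m inch '[[[0,-0.04,-0.25],[0,0,0],0],[[0,-0.07,-0.5],[0,0,0],0],[[0,-0.1,-0.7],[0,0,0],0],[[0,-0.1,-0.7],[0,0,0],0]]'
```

```text
time: 13.8
tool_pos: [615.3, -160.3, 310.5]
tcp_rot: [180.0, 0.0, 86.0]
ft_force: [-1.1, -0.8, -3.2]
finger_gap: 10.1
```

```bash
python3 -m inch '[[[0,-0.04,-0.25],[0,0,0],0],[[0,-0.07,-0.5],[0,0,0],0],[[0,-0.14,-1.0],[0,0,0],0],[[0,-0.21,-1.5],[0,0,0],0],[[0,-0.21,-2.0],[0,0,0],0],[[0,-0.21,-2.5],[0,0,0],0],[[0,-0.21,-3.0],[0,0,0],0],[[0,-0.21,-3.0],[0,0,0],0]]'
python3 - <<'E'
from h import *
snap('side','d6.png',(240,30,400,230),4); snap('scene','s6.png',(240,50,400,280),3)
T=snap('wrist','w6.png')
s=telemetry.sense();print(s['ft_force'],s['wrist_torque'],s['joint_pos'])
E
```

```text
time: 14.6
tool_pos: [613.5, -160.2, 341.2]
tcp_rot: [179.9, 0.0, 86.0]
ft_force: [0.3, -0.3, -3.6]
finger_gap: 10.4
[ 0.74379221  0.17473399 -4.78231345] [ 0.0517094   0.08433596 -0.0510004 ] [-1.92723414e+01  1.17287901e+01  7.04836795e+01 -6.99190671e-04
  9.78074821e+01 -1.52604716e+01]
```

View pics/d6.png

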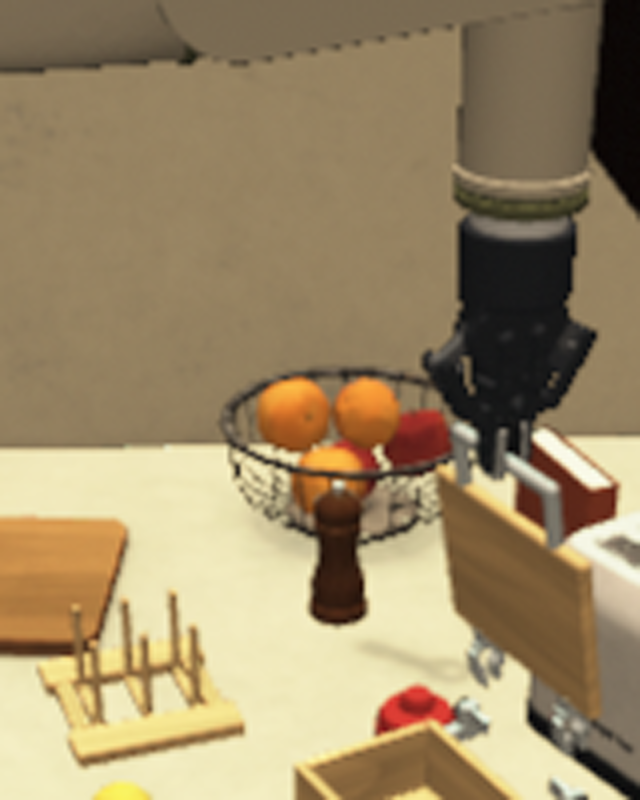

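View pics/s6.png

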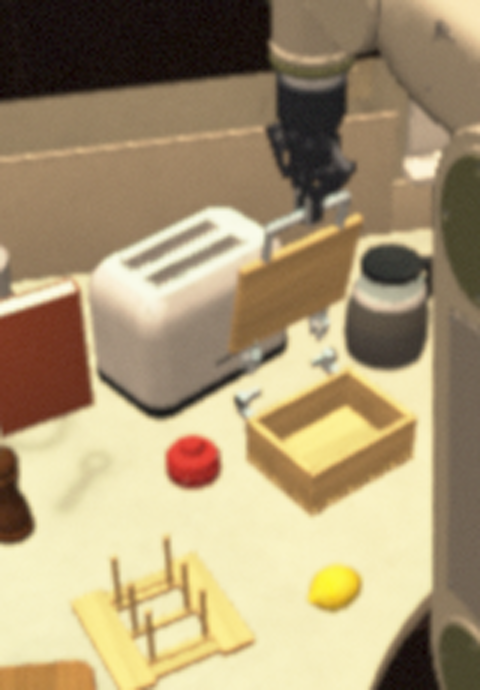

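View pics/w6.png

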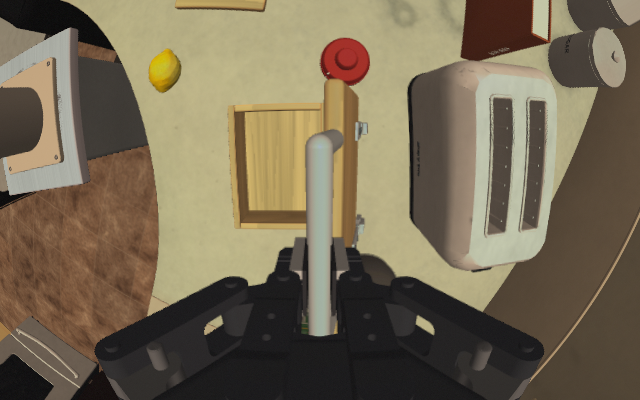

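```bash
cat > plan.py <<'E'
from h import *
import sys
def plan(target,yaw,tilt):  # desired bar pt; tool yaw deg; tilt deg about tool x
    T=tcp()
    Rt=R.from_euler('xyz',[180,0,yaw],degrees=True)*R.from_euler('x',tilt,degrees=True)
    p=np.array(target)+Rt.apply([0,0,8.])
    d=T[:3,:3].T@(p-T[:3,3])/10
    rv=(R.from_matrix(T[:3,:3]).inv()*Rt).as_rotvec()
    return d.round(2),rv.round(3)
E
python3 - <<'E'
from plan import *
print('grinder',atz('scene',243,228,0),atz('side',325,184,0), 'top',atz('side',326,152,140))
for X in (-22,22):
    a=np.radians(-13.6); c,s=np.cos(a),np.sin(a); sl=np.array([489.3+c*X,173-0+s*X]); print(X,sl, plan([*sl,365],76.4,8))
E
```

```text
grinder [723.70239376 221.76915428   0.        ] [734.04643999 202.11187471   0.        ] top [734.17741671 198.28113681 140.        ]
-22 [467.91685799 178.17312649] (array([ 32.75, -16.96,  -1.73]), array([0.139, 0.012, 0.167]))
22 [510.68314201 167.82687351] (array([ 32.02, -12.62,  -1.74]), array([0.139, 0.012, 0.167]))
```

```bash
python3 -m inch '[[[0,0,-0.5],[0,0,0],0],[[0,-0.5,-1.0],[0,0,0],0],[[0.5,-1,-1.4],[0.01,0,0.01],0],[[1.5,-1.5,-1.7],[0.02,0,0.02],0],[[3,-2.2,-1.7],[0.03,0.002,0.035],0],[[5,-3,-1.7],[0.04,0.003,0.05],0],[[7.5,-4,-1.7],[0.055,0.004,0.06],0],[[10,-5,-1.7],[0.07,0.005,0.075],0],[[12.5,-6,-1.7],[0.08,0.006,0.09],0],[[15,-7,-1.7],[0.09,0.007,0.105],0],[[17.5,-8,-1.7],[0.1,0.008,0.12],0],[[20,-9,-1.7],[0.11,0.009,0.13],0],[[22.5,-10,-1.7],[0.12,0.01,0.14],0],[[25,-11,-1.7],[0.13,0.011,0.15],0],[[27.3,-11.7,-1.7],[0.139,0.012,0.16],0],[[29.3,-12.2,-1.7],[0.139,0.012,0.167],0],[[30.8,-12.5,-1.7],[0.139,0.012,0.167],0],[[31.7,-12.6,-1.7],[0.139,0.012,0.167],0],[[32,-12.6,-1.7],[0.139,0.012,0.167],0],[[32,-12.6,-1.7],[0.139,0.012,0.167],0]]' 70; python3 -m inch '[[[0,0,0],[0,0,0],0],[[0,0,0],[0,0,0],0]]'
python3 - <<'E'
from h import *
snap('side','d7.png',(200,60,400,220),4); snap('scene','s7.png',(200,80,400,280),3)
T=snap('wrist','w7.png'); np.save('T7.npy',T)
s=telemetry.sense();print(s['ft_force'],s['wrist_torque'],s['tool_pos'],s['tcp_rot'])
E
```

```text
time: 16.75
tool_pos: [509.9, 167.9, 356.9]
tcp_rot: [-172.0, -0.0, 76.4]
ft_force: [-1.0, -0.2, -3.6]
finger_gap: 8.9
time: 16.95
tool_pos: [510.0, 167.2, 356.8]
tcp_rot: [-172.0, -0.0, 76.3]
ft_force: [0.3, -0.8, -4.5]
finger_gap: 9.3
[ 0.46739563 -0.04305721 -4.13408888] [-0.01692703 -0.1642052   0.02469885] [509.93427063 167.40514713 356.89062736] [-1.72016166e+02 -1.44791407e-02  7.63545663e+01]
```

View pics/d7.png

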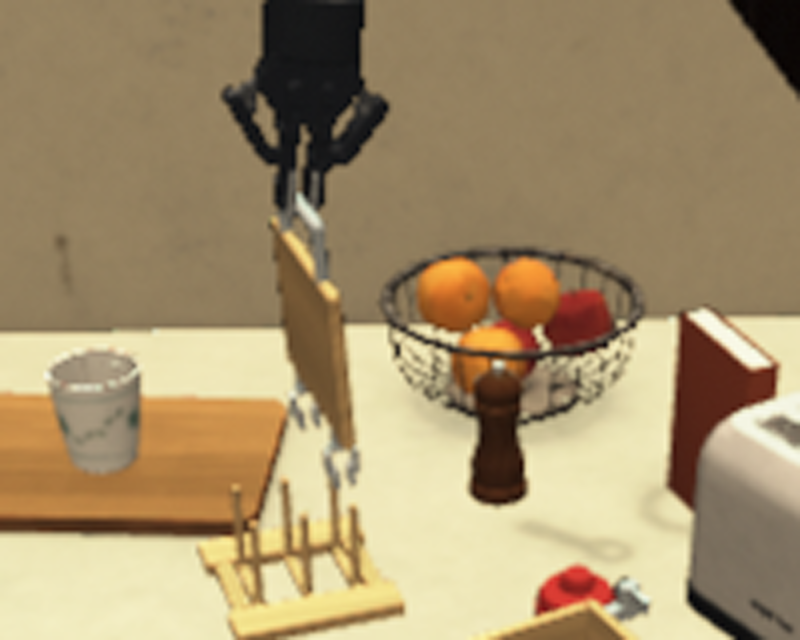

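View pics/s7.png

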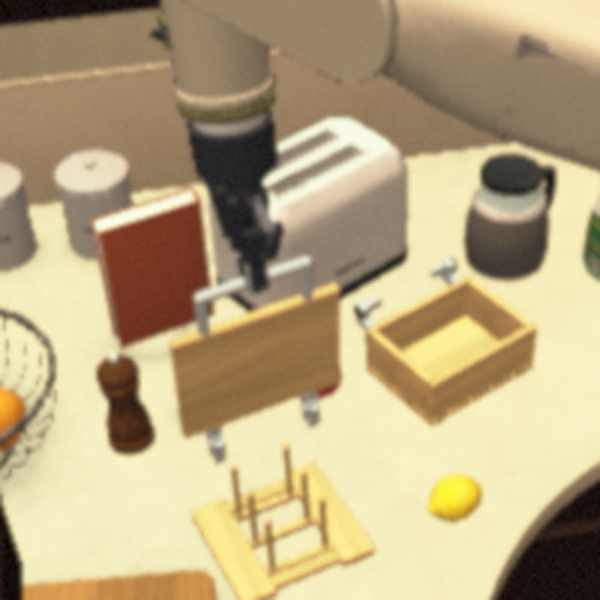

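View pics/w7.png

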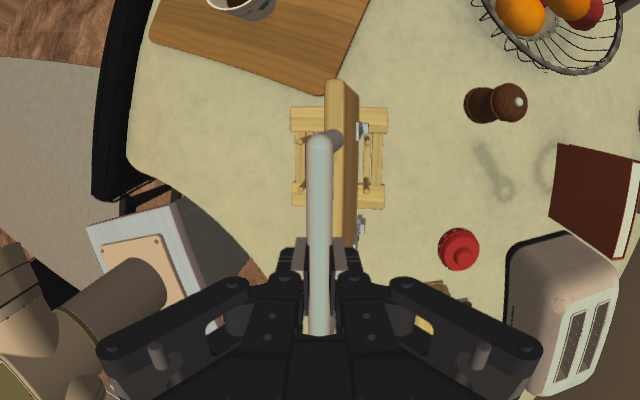

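```bash
cat > lidfit.py <<'E'
from h import *
from scipy.optimize import least_squares
S=lambda u,v:np.array([200+u/4,60+v/4]); C=lambda u,v:np.array([200+u/3,80+v/3])
obs=[('scene',(-159,90,-6),C(172,348)),('scene',(-159,-90,-6),C(336,290)),('scene',(-24,90,-6),C(185,436)),('scene',(-24,-90,-6),C(340,377)),('scene',(-201,55,0),C(202,298)),('scene',(-201,-55,0),C(307,263)),
('side',(-159,90,-6),S(272,222)),('side',(-159,-90,-6),S(327,290)),('side',(-159,-90,6),S(340,297)),('side',(-24,-90,-6),S(343,441)),('side',(-24,-90,6),S(353,447)),('side',(-24,90,-6),S(295,372))]
# lid x -> down, y-> left, z -> away
def lidR(yaw,tilt): # tilt>0: hinge end toward +x
    B=np.array([[0,0,1.],[0,1,0],[-1,0,0]])  # cols: lid x=(0,0,-1), y=(0,1,0), z=(1,0,0)
    return R.from_euler('z',yaw).as_matrix()@R.from_euler('y',-tilt).as_matrix()@B
def res(p):
    M=lidR(p[3],p[4]); return np.concatenate([proj(n,p[:3]+M@np.array([P[0]+201,P[1],P[2]]),None)-uv for n,P,uv in obs])
q=least_squares(res,[510,168,365,-.24,0]); p=q.x
print('bar',p[:3].round(1),'yaw,tilt',np.degrees(p[3:]).round(1)); print(res(p).reshape(-1,2).round(1).tolist())
print('hinge',(p[:3]+lidR(*p[3:])@[201,0,0]).round(1))
E
python3 lidfit.py
python3 - <<'E'
from h import *
from scipy.optimize import least_squares
# refit rack from new crops: pegs
S=lambda u,v:np.array([200+u/4,60+v/4]); C=lambda u,v:np.array([200+u/3,80+v/3])
k=[]
for X,u1,u2 in zip((-44,0,44),[(237,487),(285,483),(335,478)],[(254,523),(304,517),(353,510)]): k+=[('side',(X,32,94),S(*u1)),('side',(X,-32,94),S(*u2))]
for X,u1,u2 in zip((-44,0,44),[(269,524),(252,496),(235,470)],[(322,502),(305,475),(287,449)]): k+=[('scene',(X,32,94),C(*u1)),('scene',(X,-32,94),C(*u2))]
def res(p):
    c,s=np.cos(p[2]),np.sin(p[2]); return np.concatenate([proj(n,[p[0]+c*P[0]-s*P[1],p[1]+s*P[0]+c*P[1],P[2]+p[3]])-uv for n,P,uv in k])
q=least_squares(res,[490,173,-.23,0]); print(q.x[:2],np.degrees(q.x[2]),q.x[3]); print(res(q.x).reshape(-1,2).round(1).tolist())
E
```

```text
bar [509.  167.3 353.7] yaw,tilt [-14.2   4.7]
[[-0.6, -1.2], [1.5, -1.2], [-1.1, 0.0], [-0.4, 0.5], [-1.0, -0.4], [-0.4, -0.5], [-1.3, -1.1], [-0.9, 2.6], [-0.3, -0.0], [0.4, 3.2], [1.5, 0.9], [-1.5, -2.8]]
hinge [525.  163.2 153.4]
[492.39502632 173.08031129] -14.459633551131397 -9.125701585714745
[[-0.9, 1.7], [-1.0, 1.7], [-0.6, 0.7], [-0.9, 1.0], [-1.1, -0.1], [-0.7, 0.6], [-1.0, -1.1], [-0.4, -0.9], [-0.9, -1.0], [-0.6, -0.9], [-0.6, -1.3], [-0.3, -0.9]]
```

Run:
```python
from h import *
T=np.load('T7.npy')
for uv in [(291,107),(387,107),(292,207),(385,208)]: print(uv,atz('wrist',*uv,15,T).round(1))
P=[atz('wrist',*uv,15,T)[:2] for uv in [(291,107),(387,107),(292,207),(385,208)]]
print(np.mean(P,0), P[1]-P[0],P[3]-P[2],np.degrees(np.arctan2(*(P[1]-P[0])[::-1])))
im=cv2.imread('pics/w7.png'); cv2.imwrite('pics/w7c.png',cv2.resize(im[70:270,240:440],None,fx=3,fy=3,interpolation=cv2.INTER_CUBIC))
```

```text
(291, 107) [440.7 267.6  15. ]
(387, 107) [582.9 234.6  15. ]
(292, 207) [401.8 111.8  15. ]
(385, 208) [548.9  80.9  15. ]
[493.58441374 173.73220072] [142.18936943 -33.08334726] [147.02420875 -30.91125646] -13.098029274077682
```

View pics/w7c.png

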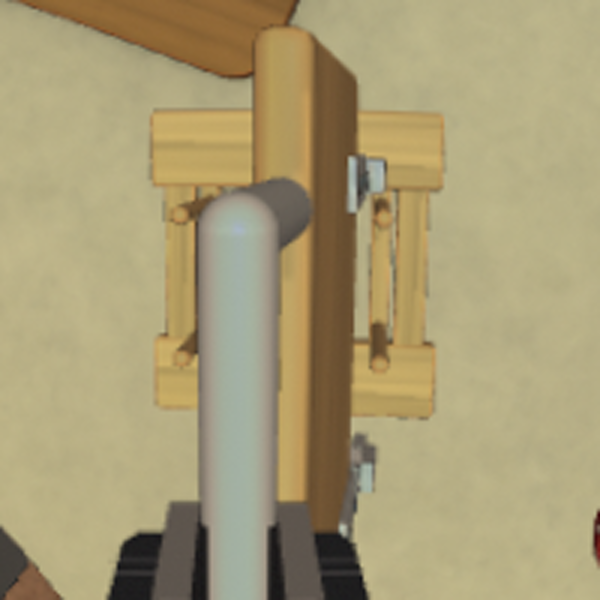

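Run:
```python
from plan import *
print(plan([514,168,365],76.2,12.7))
```

```text
(array([ 0.15,  0.2 , -0.06]), array([0.082, 0.   , 0.003]))
```

```bash
python3 -m inch '[[[0.07,0.1,0],[0.03,0,0],0],[[0.15,0.2,0],[0.06,0,0],0],[[0.15,0.2,0],[0.082,0,0.003],0],[[0.15,0.2,0],[0.082,0,0.003],0],[[0.15,0.2,0],[0.082,0,0.003],0],[[0.15,0.2,0],[0.082,0,0.003],0]]'
python3 - <<'E'
from h import *
snap('side','d8.png',(200,60,400,220),4); snap('scene','s8.png',(200,80,400,280),3)
T=snap('wrist','w8.png',(240,70,440,270),3); np.save('T8.npy',T)
s=telemetry.sense();print(s['ft_force'],s['wrist_torque'],s['tool_pos'],s['tcp_rot'])
E
```

```text
time: 17.7
tool_pos: [512.1, 168.9, 356.6]
tcp_rot: [-167.3, 0.0, 76.2]
ft_force: [-0.2, 0.3, -3.7]
finger_gap: 9.4
[-0.76382383 -0.04530414 -4.09538675] [-0.09594294 -0.26746552 -0.01725087] [511.97603315 169.00083874 356.8559835 ] [-1.67345066e+02  2.13476578e-03  7.62481804e+01]
```

View pics/d8.png

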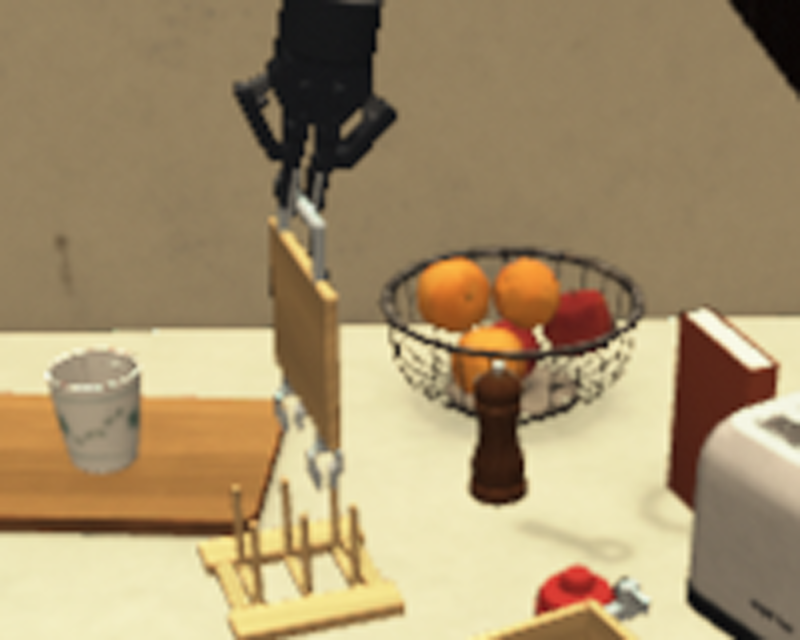

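View pics/w8.png

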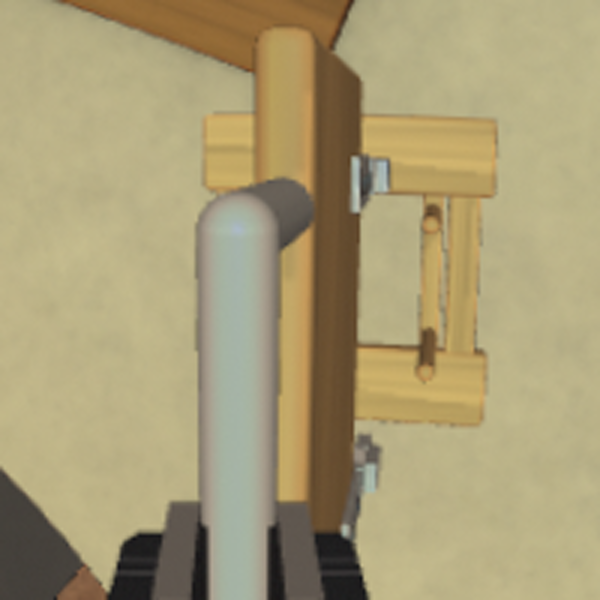

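View pics/s8.png

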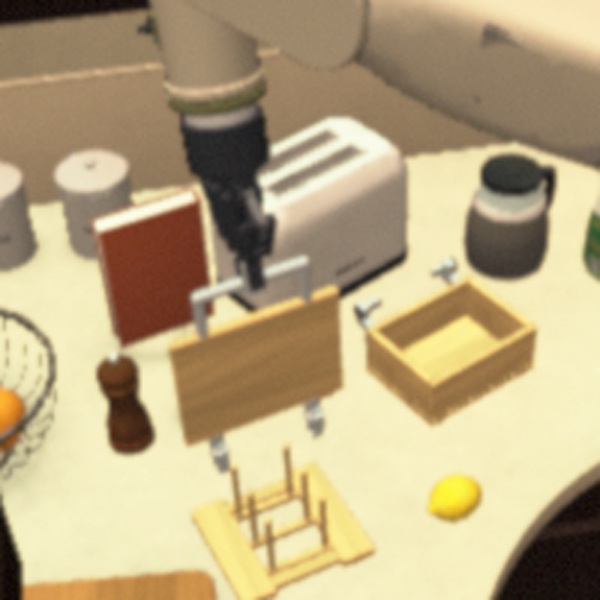

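```bash
sed -e 's/C(172,348)/C(171,349)/;s/C(336,290)/C(337,290)/;s/C(185,436)/C(188,443)/;s/C(340,377)/C(343,385)/;s/C(202,298)/C(198,297)/;s/C(307,263)/C(303,262)/;s/S(272,222)/S(271,221)/;s/S(327,290)/S(325,290)/;s/S(340,297)/S(337,297)/;s/S(343,441)/S(330,442)/;s/S(353,447)/S(340,448)/;s/S(295,372)/S(281,380)/' lidfit.py > lidfit2.py; python3 lidfit2.py
```

```text
bar [512.  168.1 353.3] yaw,tilt [-14.1   0.2]
[[-0.7, -1.2], [0.8, -0.9], [-1.1, 0.4], [-0.2, 0.2], [-0.5, -0.3], [0.0, -0.4], [-1.4, -1.0], [-0.7, 2.4], [0.1, 0.1], [0.2, 3.5], [1.3, 1.3], [-1.2, -4.3]]
hinge [512.6 167.9 152.3]
```

```bash
python3 -c "
from h import *
print(tcp()[:3,:3].T@[0,0,-1], tcp()[:3,:3].T@[1,0,0])"
```

```text
[3.72586917e-05 2.19078830e-01 9.75707161e-01] [ 0.23771674  0.94773611 -0.21280747]
```

```bash
python3 -m inch '[[[0,0.3,0.9],[0,0,0],0],[[0,0.55,1.95],[0,0,0],0],[[0,0.87,3.3],[0,0,0],0],[[0,1.15,4.6],[0,0,0],0],[[0,1.35,5.5],[0,0,0],0],[[0,1.45,5.9],[0,0,0],0],[[0,1.45,5.9],[0,0,0],0],[[0,1.45,5.9],[0,0,0],0]]'
python3 - <<'E'
from h import *
snap('side','d9.png',(220,100,340,220),5); snap('scene','s9.png',(230,150,380,290),5)
s=telemetry.sense();print(s['ft_force'],s['wrist_torque'],s['tool_pos'],s['tcp_rot'])
E
```

```text
time: 18.65
tool_pos: [513.4, 168.7, 296.3]
tcp_rot: [-167.3, -0.0, 76.2]
ft_force: [-0.1, 0.2, -4.2]
finger_gap: 8.8
[ 0.63256258 -0.12647207 -4.4665246 ] [-0.09306062 -0.25504675  0.01868744] [513.59949245 168.68304711 296.70775915] [-1.67391957e+02 -2.30379034e-02  7.62350545e+01]
```

View pics/d9.png

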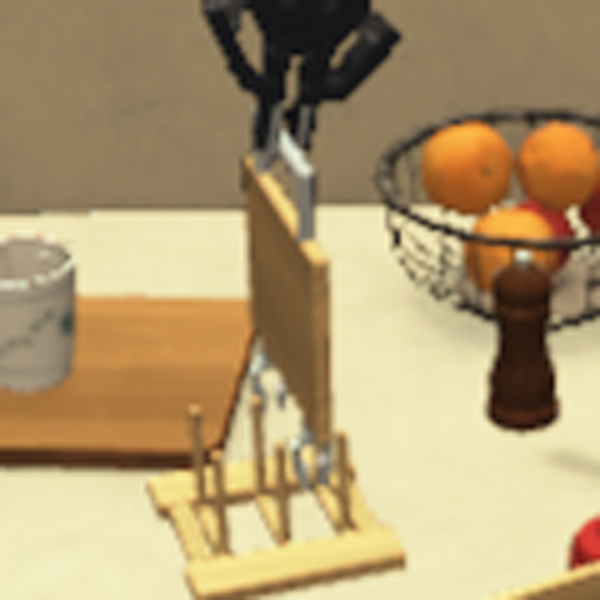

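View pics/s9.png

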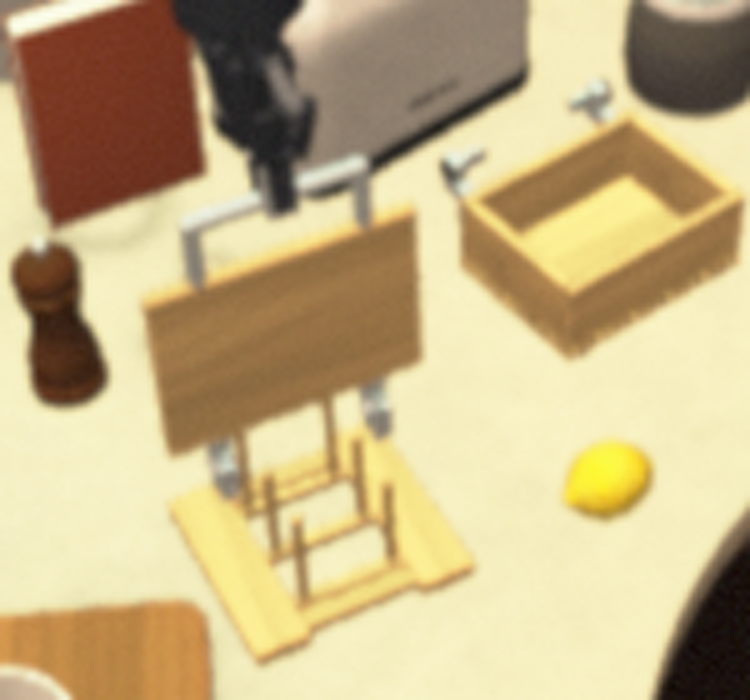

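```bash
python3 -m inch '[[[0,0.18,0.8],[0,0,0],0],[[0,0.42,1.9],[0,0,0],0],[[0,0.66,2.95],[0,0,0],0],[[0,0.88,3.9],[0,0,0],0],[[0,0.93,4.15],[0,0,0],0],[[0,0.93,4.15],[0,0,0],0],[[0,0.93,4.15],[0,0,0],0]]'
python3 - <<'E'
from h import *
snap('side','d10.png',(220,100,340,220),5); snap('scene','s10.png',(230,150,380,290),5)
s=telemetry.sense();print(s['ft_force'],s['wrist_torque'],s['tool_pos'],s['tcp_rot'])
E
```

```text
time: 19.45
tool_pos: [513.3, 168.6, 253.6]
tcp_rot: [-167.3, 0.0, 76.2]
ft_force: [-0.1, -0.5, -3.5]
finger_gap: 9.3
[ 0.22708267 -0.41042963 -4.20067159] [-0.05798715 -0.234524    0.0291031 ] [513.51816928 168.66451392 253.99409916] [-1.67374114e+02 -1.39848181e-02  7.62354674e+01]
```

View pics/d10.png

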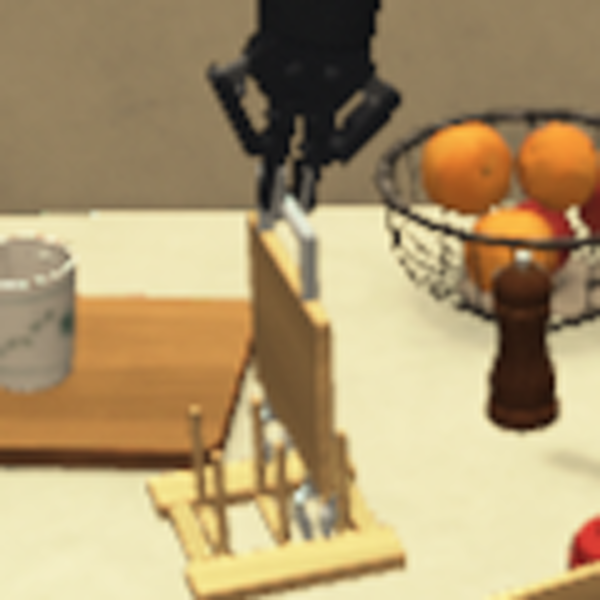

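View pics/s10.png

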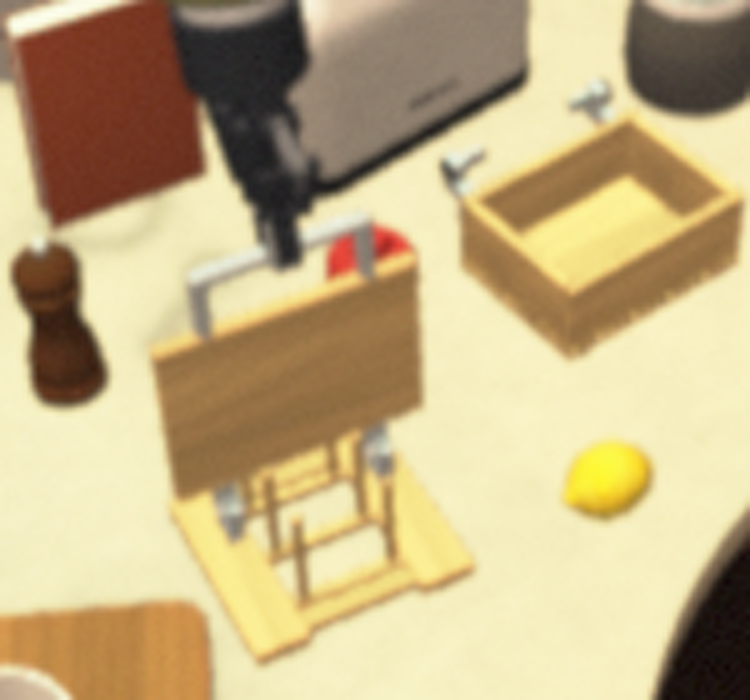

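```bash
python3 -m inch '[[[0,0.05,0.25],[0,0,0],0],[[0,0.11,0.5],[0,0,0],0],[[0,0.17,0.75],[0,0,0],0],[[0,0.17,0.75],[0,0,0],0]]'; python3 -m inch '[[[0,0.05,0.2],[0,0,0],0],[[0,0.05,0.2],[0,0,0],0]]'
```

```text
time: 19.95
tool_pos: [512.9, 168.5, 245.0]
tcp_rot: [-167.3, 0.0, 76.2]
ft_force: [0.7, -0.3, -3.4]
finger_gap: 9.2
time: 20.15
tool_pos: [513.2, 168.6, 243.4]
tcp_rot: [-167.3, 0.0, 76.2]
ft_force: [0.6, 0.5, -3.8]
finger_gap: 9.2
```

```bash
python3 -m inch '[[[0,0.05,0.2],[0,0,0],0],[[0,0.05,0.2],[0,0,0],0]]'
```

```text
time: 20.35
tool_pos: [513.9, 168.7, 243.1]
tcp_rot: [-167.4, -0.0, 76.2]
ft_force: [0.0, 0.2, 4.7]
finger_gap: 9.1
```

```bash
python3 -m inch '[[[0,0.05,0.2],[0,0,0],0],[[0,0.05,0.2],[0,0,0],0]]'
```

```text
time: 20.55
tool_pos: [514.7, 168.7, 243.0]
tcp_rot: [-167.6, -0.1, 76.2]
ft_force: [-0.6, -1.6, 14.4]
finger_gap: 8.9
```

```bash
python3 -m inch '[[[0,-0.04,-0.15],[0,0,0],0],[[0,-0.07,-0.3],[0,0,0],0],[[0,-0.07,-0.3],[0,0,0],0]]'
python3 - <<'E'
from h import *
snap('side','d11.png',(220,100,340,220),5); snap('scene','s11.png',(230,150,380,290),5)
s=telemetry.sense();print(s['ft_force'],s['wrist_torque'],s['tool_pos'],s['tcp_rot'])
E
```

```text
time: 20.85
tool_pos: [513.6, 168.7, 243.1]
tcp_rot: [-167.4, -0.0, 76.2]
ft_force: [1.1, -0.1, 5.2]
finger_gap: 9.1
[-3.40100766e-03  1.09684547e+00  5.18503787e+00] [ 0.00472189  0.05572016 -0.01884661] [513.57194878 168.70676374 243.09855849] [-1.67360388e+02 -1.89144767e-02  7.62377290e+01]
```

View pics/d11.png

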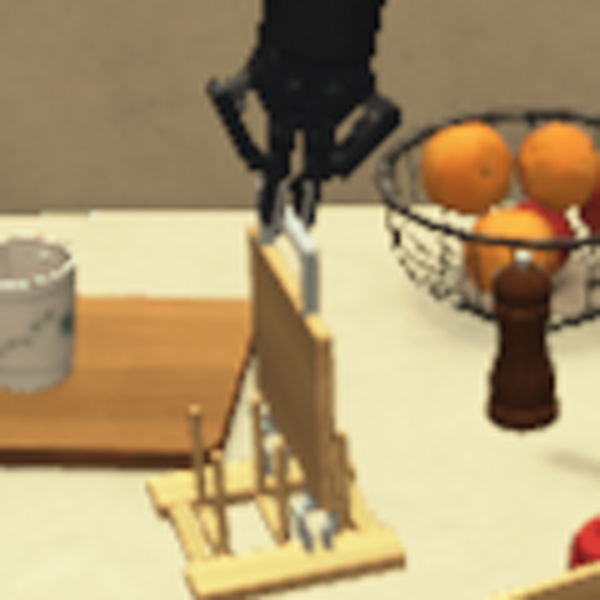

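View pics/s11.png

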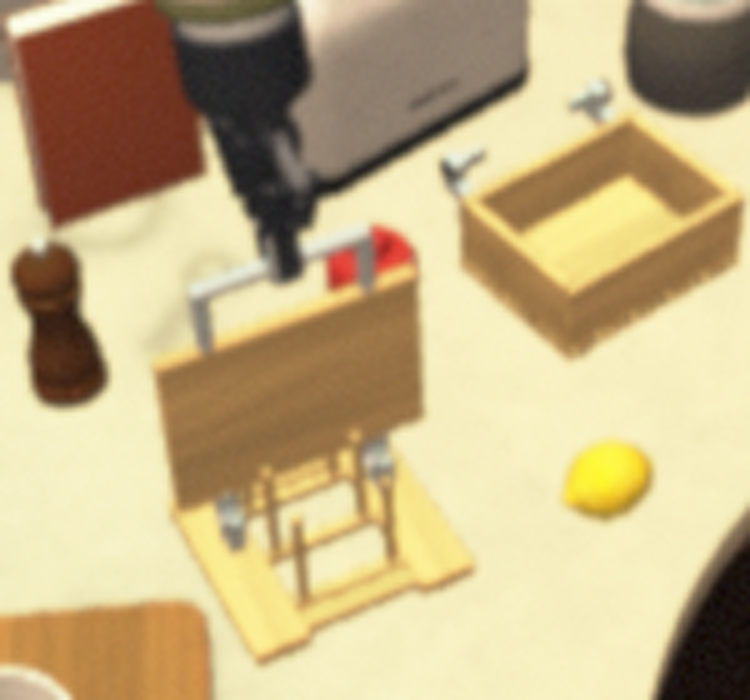

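Run:
```python
from h import *
a=np.radians(-13.8); c,s=np.cos(a),np.sin(a)
def W(X,Y,z,o=(492.5,173.3)): return [o[0]+c*X-s*Y,o[1]+s*X+c*Y,z]
inv=lambda n,uv: ((uv-np.array([220,100]))*5 if n=='side' else (uv-np.array([230,150]))*5).round().astype(int)
ims={'side':cv2.imread('pics/d11.png'),'scene':cv2.imread('pics/s11.png')}
for n in ims:
    def dot(p,col): 
        uv=inv(n,proj(n,p)); cv2.circle(ims[n],tuple(int(x) for x in uv),3,col,-1)
    for X in(-75,75):
        for Y in(-80,80): dot(W(X,Y,15),(255,0,0))
    for X in(-44,0,44):
        for Y in(-32,32): dot(W(X,Y,94),(0,0,255)); dot(W(X,Y,15),(0,0,255))
    for h,col in((41,(0,255,0)),(49,(255,0,255))):
        for y in(-55,55):
            dot(W(22,y,h-26),col); dot(W(22,y,h+201),col)
        for y in(-90,90): dot(W(16,y,h+24),col); dot(W(16,y,h+159),col)
cv2.imwrite('pics/o.png',np.hstack([cv2.resize(ims['side'],None,fx=.7,fy=.7)[:420],cv2.resize(ims['scene'],None,fx=.5,fy=.5)[:350]]) if 0 else ims['side']); cv2.imwrite('pics/o2.png',ims['scene'][:600])
```

```text
(no output)
```

View pics/o.png

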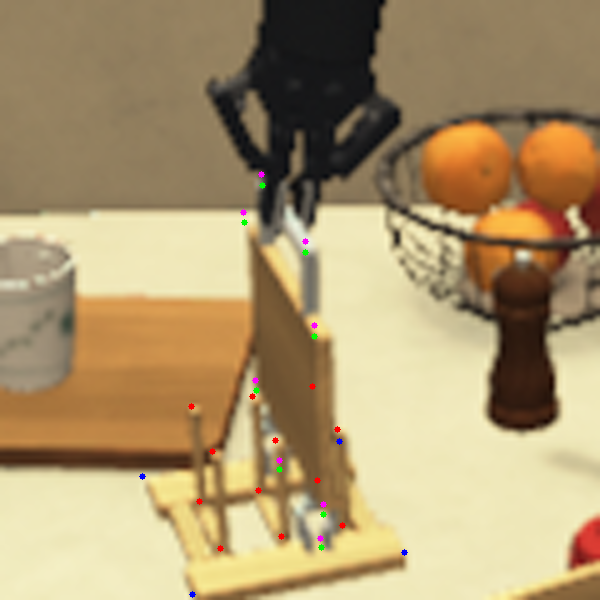

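View pics/o2.png

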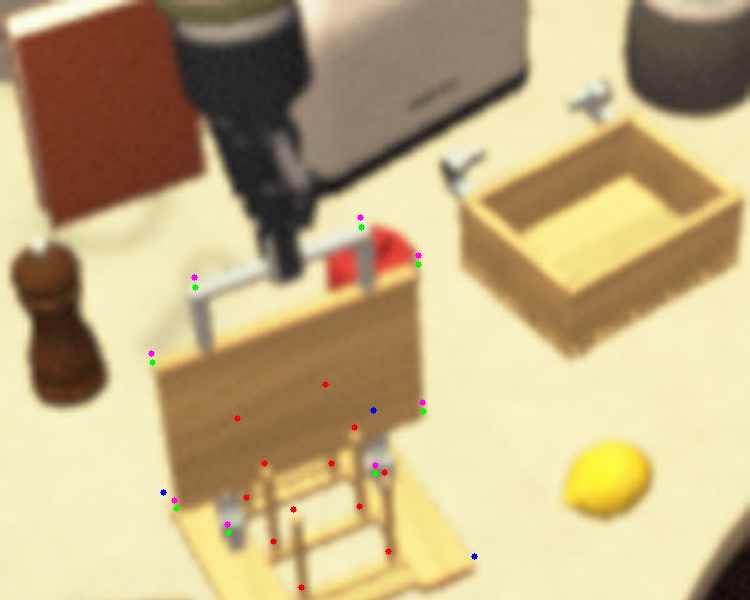

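```bash
python3 -m inch '[[[0,-0.02,-0.1],[0,0,0],0],[[0,-0.02,-0.1],[0,0,0],0.14],[[0,-0.02,-0.1],[0,0,0],0.18],[[0,-0.02,-0.1],[0,0,0],0.24],[[0,-0.02,-0.1],[0,0,0],0.3],[[0,-0.02,-0.1],[0,0,0],0.36],[[0,-0.02,-0.1],[0,0,0],0.42],[[0,-0.02,-0.1],[0,0,0],0.42],[[0,-0.02,-0.1],[0,0,0],0.42]]' 20
python3 - <<'E'
from h import *
snap('side','d12.png',(220,100,340,220),5); snap('wrist','w12.png')
s=telemetry.sense();print(s['ft_force'],s['wrist_torque'],s['tool_pos'],s['finger_gap'])
E
```

```text
time: 21.85
tool_pos: [513.3, 168.6, 243.6]
tcp_rot: [-167.3, 0.0, 76.2]
ft_force: [-0.1, 0.1, 0.2]
finger_gap: 35.8
[-0.36924206  0.40363174  0.18959154] [-0.03750298 -0.09322801 -0.02687669] [513.36266342 168.54992441 243.57905694] 35.79891007177249
```

View pics/d12.png

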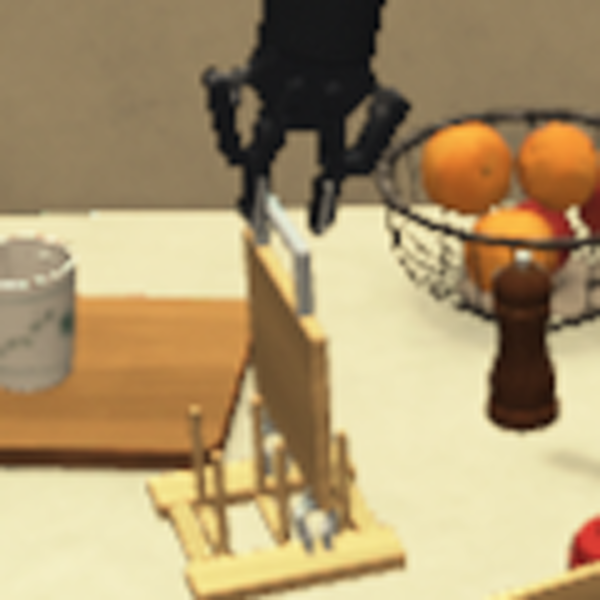

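View pics/w12.png

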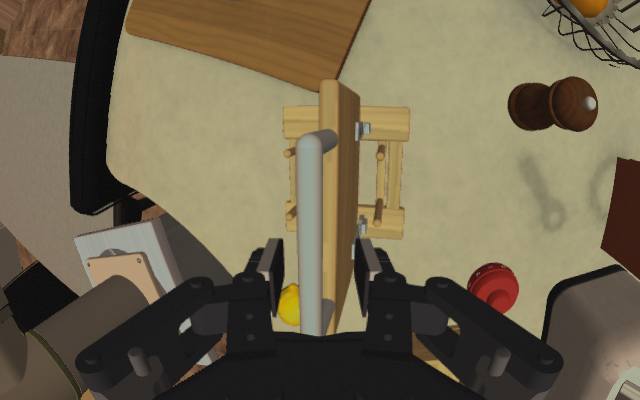

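```bash
python3 -m inch '[[[0,0,0],[0,0,0],0.5],[[0,0,0],[0,0,0],0.6],[[0,0,0],[0,0,0],0.6],[[0,0,-0.5],[0,0,0],0.6],[[0,0,-1.2],[0,0,0],0.6],[[0,0,-2.5],[0,0,0],0.6],[[0,0,-4.5],[0,0,0],0.6],[[0,0,-7],[0,0,0],0.6],[[0,0,-9],[0,0,0],0.6],[[0,0,-10],[0,0,0],0.6],[[0,0,-10],[0,0,0],0.6],[[0,0,-10],[0,0,0],0.6]]'
python3 - <<'E'
from h import *
snap('side','d13.png',(220,90,400,230),4); snap('wrist','w13.png'); snap('scene','s13.png',(230,150,380,290),5)
s=telemetry.sense();print(s['ft_force'],s['tool_pos'],s['finger_gap'])
E
```

```text
time: 23.15
tool_pos: [534.6, 163.3, 340.6]
tcp_rot: [-167.3, 0.0, 76.2]
ft_force: [-0.4, -0.0, -0.3]
finger_gap: 51.7
[0.83885668 0.13455613 0.16286715] [534.0882862  163.35305599 339.75304239] 51.21028274644052
```

View pics/d13.png

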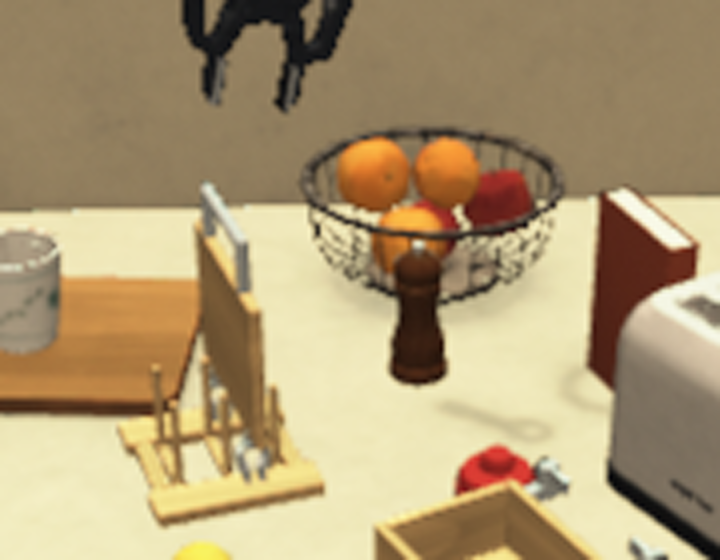

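View pics/w13.png

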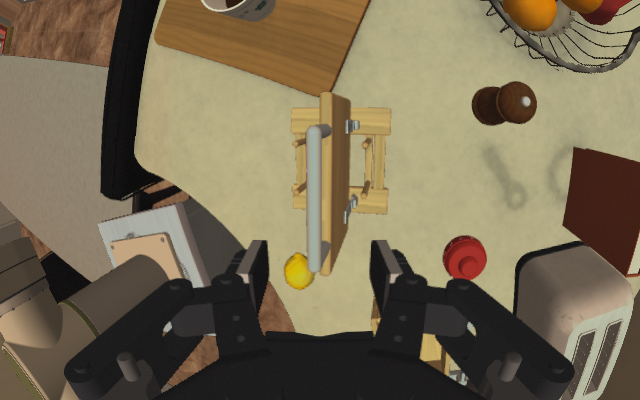

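View pics/s13.png

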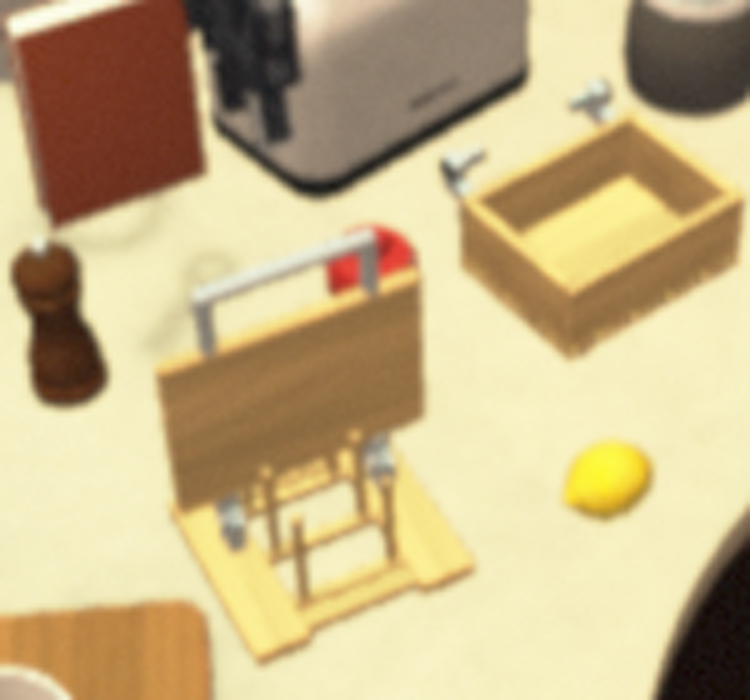

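```bash
python3 -m inch '[[[0,0,-1],[0,0,0],0.6],[[0,0,-2],[0,0,0],0.6],[[0,0,-2],[0,0,0],0.6],[[0,0,-2],[0,0,0],0.6],[[0,0,-2],[0,0,0],0.6],[[0,0,-2],[0,0,0],0.6],[[0,0,-2],[0,0,0],0.6],[[0,0,-2],[0,0,0],0.6],[[0,0,-2],[0,0,0],0.6],[[0,0,-2],[0,0,0],0.6]]'; sed -e '/^S=/d;/^obs=/,/^(.side/d' lidfit.py > lf3.py
python3 - <<'E'
from h import *
snap('side','d14.png',(220,90,400,230),4); snap('scene','s14.png',(230,150,380,290),5)
for a,b in(('d13','d14'),('s13','s14')):
    A=cv2.imread(f'pics/{a}.png').astype(int);B=cv2.imread(f'pics/{b}.png').astype(int)
    D=np.abs(A-B).max(2); print(D.mean(), D[D.shape[0]//4:].max(), np.argwhere(D>60)[:3].tolist())
t=open('lidfit.py').read(); i=t.index('S=lambda'); j=t.index('# lid x')
new='''S=lambda u,v:np.array([220+u/4,90+v/4]); C=lambda u,v:np.array([230+u/5,150+v/5])
obs=[('scene',(-159,90,-6),C(157,372)),('scene',(-159,-90,-6),C(418,281)),('scene',(-24,90,-6),C(178,508)),('scene',(-24,-90,-6),C(423,416)),('scene',(-201,55,0),C(198,300)),('scene',(-201,-55,0),C(372,240)),
('side',(-159,90,-6),S(197,228)),('side',(-159,-90,-6),S(247,303)),('side',(-159,-90,6),S(260,310)),('side',(-24,-90,-6),S(253,452)),('side',(-24,-90,6),S(264,455))]
'''
exec(t[:i]+new+t[j:])
E
```

```text
time: 24.3
tool_pos: [538.9, 162.3, 360.6]
tcp_rot: [-167.3, 0.0, 76.2]
ft_force: [-0.2, 0.2, -0.1]
finger_gap: 51.4
2.3025148809523808 3 [[0, 182], [0, 183], [0, 184]]
2.6047885714285712 21 [[0, 184], [0, 185], [0, 186]]
bar [508.5 169.9 238.6] yaw,tilt [-15.1   1.2]
[[-0.6, -0.5], [0.8, -1.2], [-0.5, 0.8], [0.4, 0.4], [-0.0, -0.9], [-1.3, -0.4], [-1.2, -1.6], [-0.9, 2.7], [-0.5, 0.4], [0.3, 0.9], [1.0, -0.5]]
hinge [512.7 168.7  37.6]
```

Nothing moved between the last two looks (over 1 s apart). The lid stands about 1° off vertical, seated at the expected height, and the box is where it was. I'm handing in.

```bash
python3 -c "
from bench import r
print(r.hand_in())"
```

```text
the job is handed in; nothing more can be done
None
```

The lid is off the bread box and standing in the far slot of the plate rack, on its hinge end with the handle bar on top. The gripper has let go and is well clear. I handed the job in at about 24 s.

- **Finding the angle:** I swung the lid up by its bar and pulled at about 63° and 73°. It stopped hard after roughly 11 mm and 15 mm, so I went back down each time. At about 82° it drew off freely, with only its own weight of about 4 N on the wrist.
- **Pull on the box:** The two blocked tries peaked at about 17.5 N and 19 N upward on the wrist, including the lid's roughly 4 N. The second one was therefore at about the 15 N tipping limit. The box's front corner is at the same pixel in the scene picture as at the start, so I saw no shift or tipping. I took no picture at the moment of those peaks.
- **Setting down:** I felt contact with the rails, which read up to 14 N before I eased back to about 5 N. I then opened the fingers slowly.
- **Last checks:** A fit to the last pictures puts the lid about 1° off vertical, with the hinge at 38 mm and the bar at 239 mm (expected 41 and 242). The camera heights read a few mm low on the rack too. Two pictures more than 1 s apart showed no movement of the lid. The lemon, timer, grinder and mug looked undisturbed; I did not check the carafe or soap closely.

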